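Check a tripped test kiln at its spyhole, then hold its recessed reset down

ROBOT

A 7-joint arm with a two-finger parallel gripper is mounted at the origin on the work surface. World frame = base frame: x ahead of the robot, y to its left, z up, the work surface at z = 0. Lengths are in m, angles in rad, forces in N, time in s.
With the tool pointing down it reaches from about 0.35 to 0.9 m from the base axis. Payload 8.1 kg.
Tool frame: the origin (TCP) lies at the very end of the fingers, on their centre line; the grasp point (between the pads) lies 19 mm behind it (grip_point_offset is the distance from the TCP to the grasp point, in m); z points along the fingers, x is the direction in which the jaws open and shut, and the axes are right-handed (so a half turn about z gives the same grasp; the last joint's range is limited). The gripper opens to 92 mm and grips with 3 to 60 N. Pads are 19 mm wide; open, the fingers measure 130 mm over their backs; the gripper's body (75 mm by 190 mm) begins 47 mm behind the grasp point.
Start: joints at [-1.243, 0.434, 0.025, 1.573, -0.012, 1.134, -0.075], TCP at [0.261, 0.568, 0.227] pointing down, gripper open.
Joint ranges: [-2.62, 2.62], [-0.44, 2.09], [-1.27, 1.32], [0.08, 2.57], [-1.32, 4.46], [0.12, 2], [-2.74, 2.74]. Speed limits (rad/s): [2.22, 2.22, 3.01, 3.01, 3.14, 3.14, 3.14].

INTERFACE

Orientations are given as a rotation vector (axis times angle).
In Python, from cell import observe, get_image, camera_model, sign_off, grip_point_offset gives the robot as it stands.
- The arm moves only by the tool play_rows, never from a script. Its argument "rows" is a list of rows, each a list of 7 numbers: the shift along the tool's x, y, z as a fraction of full scale, then the turn, a rotation vector about the tool's x, y, z as a fraction of full scale, then the closure, from -1 (fully open) to 1 (shut). A call has 1 to 5 rows; each row shifts and turns the pose as measured when the row begins, along the tool's axes as they then stand; what a row does not reach is not made up. Full scale, the value 1, is 0.15 m for a shift and 0.5 rad for a turn. A row lasts 1/10 s, in which the tool goes at most 50 mm and 8.59 degrees, less where a joint would pass 70% of its speed; a pose out of reach is approached as far as the arm can. A call with a number of a shift or a turn outside -1 to 1 is refused whole. A call with a gripper value outside its range is refused whole. The fingers move at their own pace and stop on an object; "force" is the grip in N (left out, the last holds). Time passes only in rows, so rows that do not move let the fingers close. It gives the time, the measured TCP pose, the force and the opening at its end, in the units of the state.
- observe(): the state, without advancing time (a new reading comes with each control period).
- get_image(name): name is "scene" or "top" or "wrist"; returns the picture (384x512x3 uint8, blue, green, red); there is no depth.
- camera_model(name): a dict with "K" (3x3 intrinsics, pixels), "dist" ([k1, k2, p1, p2, k3] as OpenCV has them; the pictures are not rectified), "R" (3x3) and "t" (3): a world point X has camera coordinates R X + t. Camera axes: x right, y down, z forward; pixel columns grow to the right and rows downward; lengths in m; the calibration is good to about 2 mm. A picture is of the moment at which its call begins: read the wrist's pose just before it. camera_model takes no time and is no camera call; for the wrist camera it gives the pose at the moment of the call.
- sign_off(): hands the job in, once; it reports no verdict.
The state is a dict: "clock": time; "joints": joint angles; "dq": joint speeds; "joint_efforts": joint torques, N m; "position": TCP position; "ee_rot": TCP orientation; "force": force on the tool from outside, world axes, zero at the start; "ft_torque": the same for the moment, N m; "width": opening from 0.0 (shut) to 1.0 (fully open).
Only numpy, scipy, OpenCV 4.12 (cv2) and the standard library are available. Lean on these libraries where they do the work, as an engineer would, in place of code of your own. Each camera call takes 0.05 s, during which the arm holds its last target.

TASK

The small test kiln has tripped on over-temperature. Pick up the infrared thermometer, hold it steady for two seconds level and pointing straight into the kiln's spyhole with its lens about 10 cm away, and lay it gently back down on its side on the bench; then draw the ball stylus out of the wooden tool block, reach its steel tip through the guarded hole in the console's sloping panel and push the recessed reset pin fully down. Finish while still gripping the stylus and holding the pin down, because the mains goes back on while it is held, and leave everything else on the bench where it stands.

Things in the scene. Friction and masses are not known exactly. Their poses are not given: they have to be found in the camera images.
- kiln: Fixed test kiln and its console, one unit; origin on the bench between them, x away from the operator, y left, z up. Kiln: octagonal steel drum 290 mm across flats, 282 high, lid handle 262 up, centred at y +310 mm. Console: grey wedge 170 deep (x), 200 wide, centred at y -280, 55 high in front (-x), 117 at the rear; its top panel slopes 20 deg down to -x. A conduit lies behind.
- spyhole (a point): Centre of the mouth of the spyhole: white ceramic collar 44 mm in diameter, 22 mm dark bore, standing 12 mm out of the kiln's flat face (60 mm either way) that looks towards the console, 135 mm above the bench. Axes are the kiln's: it looks out along -y, so the thermometer must point along +y of this frame, its lens about 100 mm off on the -y side.
- reset_hole (a point): Centre of the mouth of the reset hole, 14 mm in diameter, in a raised black guard ring (29 mm outside, 3 mm proud) on the right-hand (-y) half of the sloping panel. Axes: z is the panel's outward normal (20 deg from vertical, towards the kiln's -x), x up the slope, y left. The hole runs straight in along -z; the reset pin's top lies 15 mm below this point.
- reset_top (a point): Centre of the flat top of the reset pin, a grey plunger 12 mm in diameter at the bottom of the reset hole; it moves with the pin.
- reset_pin (a joint): Travel of the spring-loaded reset pin in m: 0 = out, 0.004 = fully down on its stop, growing as it is pressed along -z of reset_hole. It needs about 1 N to start and 4 N at the stop, and springs back when let go.
- thermometer: Infrared pistol lying on its side, 0.19 kg. Origin under the barrel's middle, on the bench; x = pointing direction (nose), z up. Barrel x -72 to 75 mm, 46 wide (y +-23), 42 thick (z 0 to 42), axis at z 21. Grip leaves the -y side near x -40, 36 wide, 40 thick, to y -123; trigger x -27 to -10, y to -50. Barrel is free to grasp across y at x 2 to 35. Mass centre x -23, y -23.
- lens (a point): Centre of the lens face at the thermometer's nose, at (75, 0, 21) mm in its frame.
- spot (a point): The point that the thermometer reads: 100 mm straight ahead of the lens along its x.
- tool_block: Fixed wooden block 64 mm (x) by 145 mm (y), 65 mm high; origin at the centre of its underside. Three 15 mm holes, 61 mm deep, in a row along its y axis at y = -46, 0 and +46 mm; the stylus and the two clay tools stand in them, in any order.
- stylus: Ball stylus standing tip down in a block hole, 0.045 kg: plain round pale handle, knob on top, wide shoulder resting on the block. Origin under the shoulder (65 mm above the bench), z up. Shoulder 22 mm in diameter, z 0 to 10; handle 15 mm, z 10 to 90; knob 18 mm, to z 97. Below: brass ferrule 12 mm to z -12, then a 5 mm steel shaft with a 7 mm ball ending at z -58.
- tip (a point): Lowest point of the stylus's ball tip, at (0, 0, -58) mm in the stylus frame.
- loop_tool: Bystander: clay loop tool with a round wooden handle, wire loop upward, standing in the block; origin at its lower end, top 155 mm above the bench.
- wood_knife: Bystander: dark wooden clay knife, flat blade upward, standing in the block; origin at its lower end, top 155 mm above the bench.
- mug: Bystander: white mug 84 mm in diameter, 95 mm high, origin under its centre.
- bowl: Bystander: terracotta bowl 130 mm in diameter, 60 mm high, origin under its centre.
- glaze_jar: Bystander: glaze jar 72 mm in diameter, 95 mm high, origin under its centre.
- post_a: Bystander: square kiln post 30 mm wide, 64 mm high, origin under its centre.
- post_b: Bystander: square kiln post 30 mm wide, 89 mm high, origin under its centre.
- spy_plug: Bystander: the spyhole's clay plug, 32 mm in diameter, 45 mm high, standing on its head, origin under its centre.

How it is judged:
On the way, in this order (a step that is already met when the one before it is completed fails the run):
1. the gripped thermometer points level into the spyhole (read point within 20 mm of its centre, axis within 0.2 rad), lens 60 to 150 mm from the mouth, held steady for 1.5 s (contact force between the fingers and thermometer above 1 N and y of lens in the frame of spyhole between -0.15 and -0.06 m and y of thermometer in the frame of spyhole below -0.12 m and x of spot in the frame of spyhole between -0.02 and 0.02 m and z of spot in the frame of spyhole between -0.02 and 0.02 m and angle between the x axis of thermometer and the y axis of kiln, either way round below 0.2 rad and linear speed of thermometer below 0.03 m/s and angular speed of thermometer below 0.2 rad/s), for 1.5 s.
2. the thermometer lies on its side on the bench again, let go and at rest (height (world z) of thermometer below 0.01 m and angle between thermometer's own z axis and vertical below 0.15 rad and contact force between the fingers and thermometer below 0.1 N and linear speed of thermometer below 0.03 m/s), for 0.2 s.
At the end, for the whole second after the job is handed in: The stylus, still gripped by the fingers, has its tip down the reset hole on the pin (within 8 mm of the pin's centre, pushing with more than 1.5 N) and holds the pin at least 3.2 of its 4 mm down; the thermometer lies on its side on the bench, let go and at rest (all of step 2 and value of joint reset_pin above 0.0032 m and distance between tip and reset_top below 0.008 m and horizontal distance between tip and reset_hole below 0.016 m and z of tip in the frame of reset_hole below -0.015 m and contact force between stylus and kiln above 1.5 N and contact force between the fingers and stylus above 1 N and contact force between the fingers and kiln below 0.5 N); the arm keeps its last pose, push and grip.
It fails at once if the thermometer is dropped or thrown (contact force between the fingers and thermometer below 0.1 N and linear speed of thermometer above 0.6 m/s).
It fails at once if something else on the bench is moved more than 30 mm (distance of any of loop_tool, wood_knife, mug, bowl, glaze_jar, post_a, post_b, spy_plug from where it was at the start of the episode above 0.03 m).
It also fails if it takes over 59 s, if anything falls off the work surface, if the arm or the gripper's body presses on something with over 40 N, if the wrist force passes 120 N, or if a joint passes its speed limit or range.

## Working session

There is one attempt and no reset: what is moved stays moved. The work goes in short steps, Python scripts to look and compute and a tool call to move; the robot and the scene stay as the last step left them, time stands still between calls to the robot, and variables do not carry over. Pictures are saved under pics/ and viewed, and the job is handed in when it is done.

Besides the shell and the picture viewer there is one more tool, called after "Call:" as a command line: name --pt "numbers of a row" for each row, then --argument value for the rest. play_rows: Moves the arm, as the interface text tells. Its arguments: {"type":"object","properties":{"rows":{"type":"array","items":{"type":"array","items":{"type":"number"}}},"force":{"type":"number"}},"required":["rows"]}

```bash
mkdir -p pics; ls; python3 - <<'E'
from cell import observe, get_image, camera_model, grip_point_offset
import cv2
print(observe(), grip_point_offset)
for n in ["scene","top","wrist"]:
    m=camera_model(n); print(n,m)
    cv2.imwrite(f"pics/{n}0.png",get_image(n))
E
```

```text
pics
{'clock': 0.0, 'joints': array([-1.24261717,  0.43523769,  0.0249458 ,  1.57409261, -0.01161002,
        1.13399115, -0.07509133]), 'dq': array([-7.72304992e-04, -3.06252769e-04,  5.64129839e-04, -3.83484771e-05,
        1.45672060e-03,  1.15010436e-03, -5.77900869e-04]), 'joint_efforts': array([-6.58333556e-04, -6.67824841e+01,  9.84962024e-01, -3.14456928e+01,
       -6.05185842e-02,  4.27580858e-02,  1.34254760e-04]), 'position': array([0.26080849, 0.56742139, 0.22593725]), 'ee_rot': array([ 2.64412431e+00,  1.69475666e+00, -1.98291332e-03]), 'force': array([-0.0454332 , -0.86493087, -0.39333661]), 'ft_torque': array([-0.00855481, -0.00311106, -0.04069173]), 'width': 0.9995688182976674} 0.0188
scene {'K': array([[473.97218392,   0.        , 260.17292851],
       [  0.        , 473.97218392, 195.55086133],
       [  0.        ,   0.        ,   1.        ]]), 'dist': array([0.06261965, 0.        , 0.        , 0.        , 0.        ]), 'R': array([[-0.29810977,  0.95445213,  0.01231693],
       [ 0.77351135,  0.24911593, -0.5827705 ],
       [-0.55929488, -0.16420229, -0.8125434
[... 288 characters left out ...]
.        ]), 'R': array([[-0.02209103, -0.99964514, -0.01488529],
       [-0.9829541 ,  0.02443553, -0.18222005],
       [ 0.18251912,  0.01060612, -0.9831451 ]]), 't': array([-0.04614783,  0.5337226 ,  1.21075562])}
wrist {'K': array([[330.09007968,   0.        , 256.9198484 ],
       [  0.        , 330.09007968, 191.68387221],
       [  0.        ,   0.        ,   1.        ]]), 'dist': array([0.00876568, 0.        , 0.        , 0.        , 0.        ]), 'R': array([[ 4.18142631e-01,  9.08381304e-01,  3.82801137e-04],
       [ 8.63621604e-01, -3.97669596e-01,  3.09865484e-01],
       [ 2.81628241e-01, -1.29237373e-01, -9.50780330e-01]]), 't': array([-0.62645795, -0.03877236,  0.3912143 ])}
```

View pics/scene0.png

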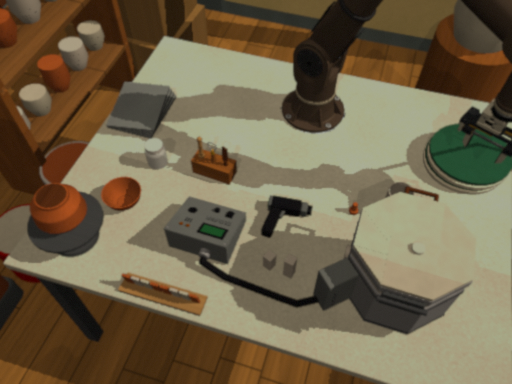

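View pics/top0.png

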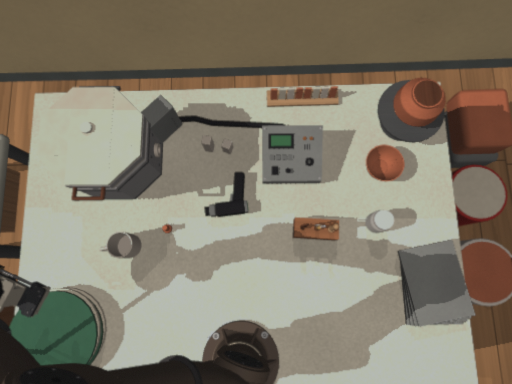

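View pics/wrist0.png

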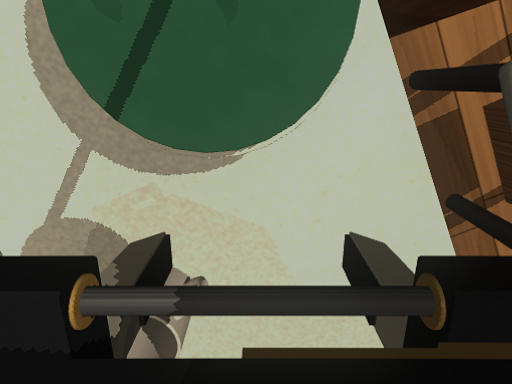

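```bash
cat > h.py <<'E'
import numpy as np, cv2, json
from cell import observe, get_image, camera_model
from scipy.spatial.transform import Rotation as Ro
def ray(m,px):
    p=cv2.undistortPoints(np.array([[px]],float),m['K'],m['dist'])[0,0]
    R=np.array(m['R']);t=np.array(m['t'])
    d=R.T@np.array([p[0],p[1],1.]); return -R.T@t,d/np.linalg.norm(d)
def onz(m,px,z):
    o,d=ray(m,px); return o+d*(z-o[2])/d[2]
def tri(obs):
    A=np.zeros((3,3));b=np.zeros(3)
    for m,px in obs:
        o,d=ray(m,px);P=np.eye(3)-np.outer(d,d);A+=P;b+=P@o
    X=np.linalg.solve(A,b)
    return X,[proj(m,X)-np.array(px) for m,px in obs]
def proj(m,X):
    X=np.atleast_2d(np.asarray(X,float)); r,_=cv2.Rodrigues(np.array(m['R']))
    p=cv2.projectPoints(X,r,np.array(m['t']),m['K'],m['dist'])[0][:,0]
    return p[0] if len(p)==1 else p
def save(img,name,box=None,s=1):
    if box: x0,y0,x1,y1=box; img=img[y0:y1,x0:x1]
    cv2.imwrite('pics/'+name,cv2.resize(img,None,fx=s,fy=s,interpolation=cv2.INTER_CUBIC))
E
python3 - <<'E'
from h import *
t=cv2.imread('pics/top0.png');s=cv2.imread('pics/scene0.png')
save(t,'t1.png',(60,80,220,230),5)
save(t,'t2.png',(190,110,350,260),5)
save(s,'s1.png',(150,130,320,270),4)
save(s,'s2.png',(250,170,420,310),4)
E
```

```text
(no output)
```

View pics/t1.png

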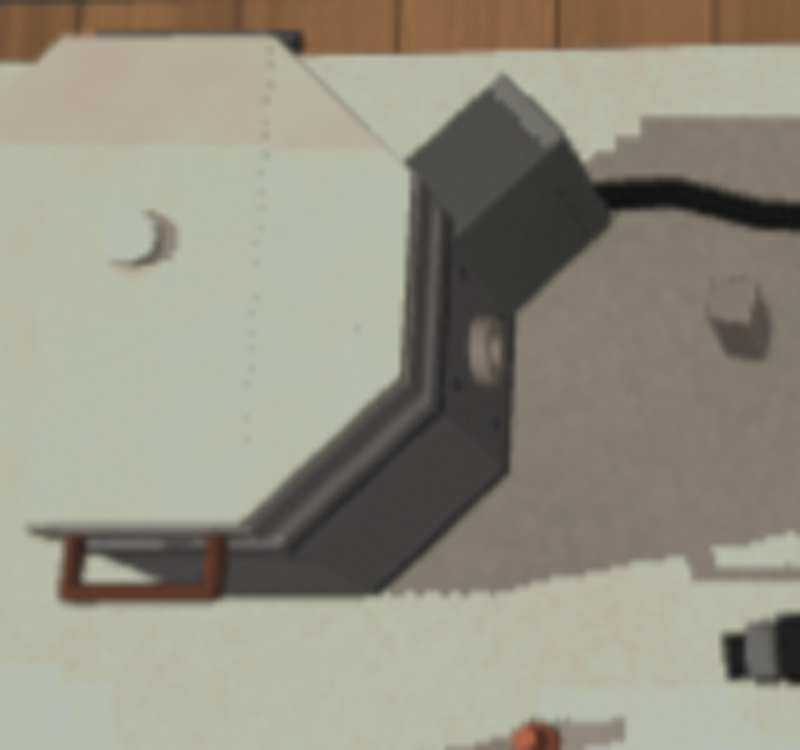

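View pics/t2.png

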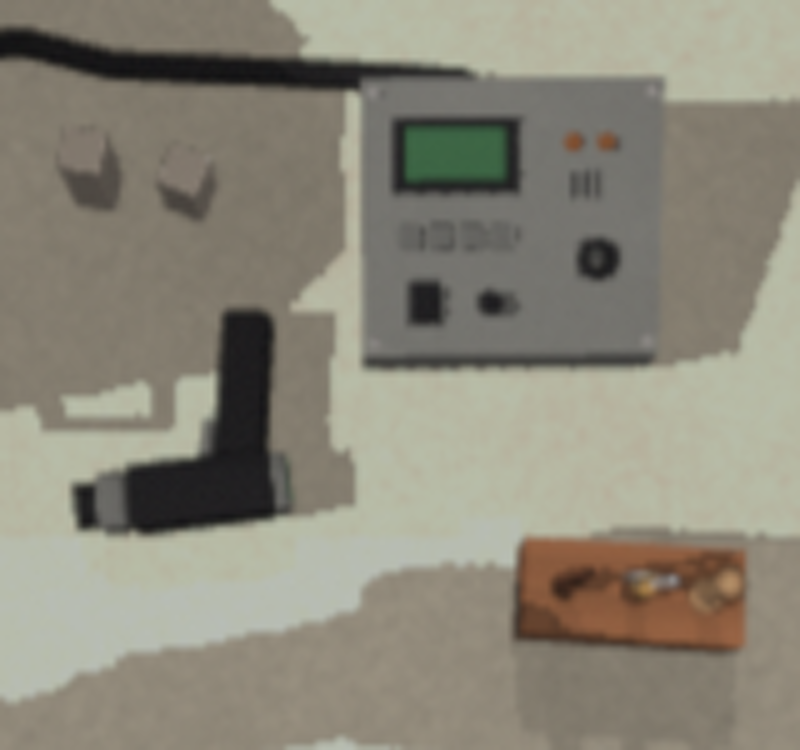

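View pics/s1.png

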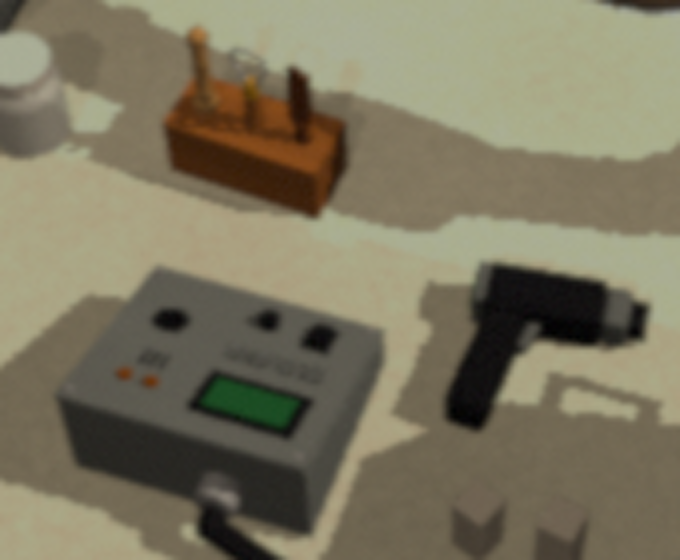

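View pics/s2.png

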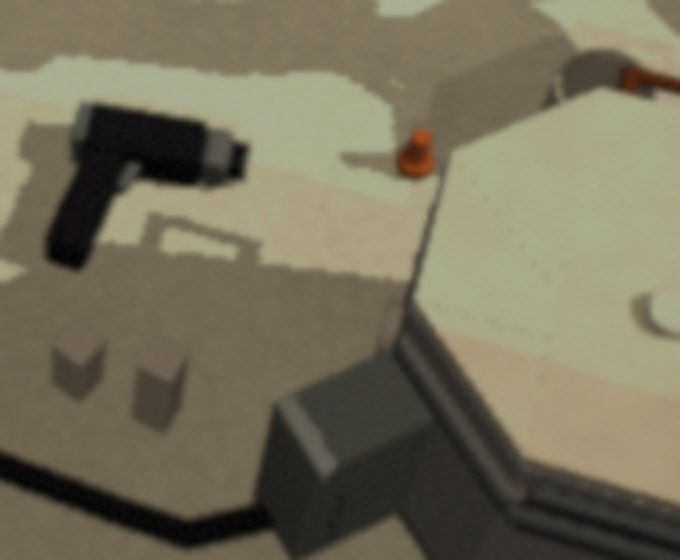

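```bash
python3 - <<'E'
from h import *
T=camera_model('top');S=camera_model('scene')
def c(b,s,x,y): return ((x+.5)/s-.5+b[0],(y+.5)/s-.5+b[1])
t1=lambda x,y:c((60,80),5,x,y); t2=lambda x,y:c((190,110),5,x,y)
s1=lambda x,y:c((150,130),4,x,y); s2=lambda x,y:c((250,170),4,x,y)
np.set_printoptions(precision=4,suppress=True)
for n,p,z in [('RL',(362,78),.117),('RR',(665,78),.117),('FL',(365,357),.055),('FR',(655,357),.055)]: print(n,onz(T,t2(*p),z))
for n,p,q in [('RL',(362,78),(383,330)),('ring',(598,258),(171,320)),('sty top',(735,583),(198,33)),('RR',(665,78),None)]:
    pass
print('RL/…')
for n,p,q in [('RR',(665,78),(60,397)),('RL',(362,78),(308,468)),('FL',(365,357),(384,333)),('FR',(655,357),(158,268)),('ring',(598,258),(171,320)),('stytop',(735,580),(198,33))]:
    X,e=tri([(T,t2(*p)),(S,s1(*q))]); print(n,X,np.round(e,1).tolist())
print('spy',onz(T,t1(497,350),.135), onz(T,t1(485,350),.135))
print('block top corners',[onz(T,t2(*p),.065) for p in [(522,540),(746,550),(742,650),(516,638)]])
print('stylus sh ',onz(T,t2(712,595),.075))
# thermometer axis pts at z 42 top
for n,p,z in [('nose',(75,507),.021),('back',(285,482),.021),('gripend',(247,312),.04),('barrel far L',(128,470),.042),('barrel near L',(130,530),.03)]: print(n,onz(T,t2(*p),z))
X,e=tri([(T,t2(75,507)),(S,s1(648,322))]);print('nose',X,e)
E
```

```text
RL [ 0.7536 -0.0886  0.117 ]
RR [ 0.7479 -0.2883  0.117 ]
FL [ 0.5785 -0.0865  0.055 ]
FR [ 0.5735 -0.2822  0.055 ]
RL/…
RR [ 0.7486 -0.2862  0.1127] [[-0.9, 0.3], [-1.0, -0.2]]
RL [ 0.7526 -0.0866  0.1182] [[-0.6, 0.2], [-0.7, -0.1]]
FL [ 0.5797 -0.0855  0.0484] [[-0.3, 0.1], [-0.3, -0.0]]
FR [ 0.5751 -0.2833  0.0478] [[-0.0, 0.0], [-0.0, -0.0]]
ring [ 0.6374 -0.2436  0.077 ] [[-0.1, 0.0], [-0.1, -0.0]]
stytop [ 0.4112 -0.3036  0.1576] [[-0.6, 0.2], [-0.5, -0.1]]
spy [0.6728 0.2459 0.135 ] [0.673  0.2537 0.135 ]
block top corners [array([ 0.4502, -0.1865,  0.065 ]), array([ 0.4402, -0.333 ,  0.065 ]), array([ 0.375 , -0.3262,  0.065 ]), array([ 0.386 , -0.1799,  0.065 ])]
stylus sh  [ 0.4103 -0.307   0.075 ]
nose [0.4857 0.1151 0.021 ]
back [ 0.4995 -0.0296  0.021 ]
gripend [ 0.6157 -0.0062  0.04  ]
barrel far L [0.5071 0.0761 0.042 ]
barrel near L [0.4676 0.0762 0.03  ]
nose [0.4855 0.1151 0.0221] [array([-0.0624,  0.0161]), array([-0.0662,  0.0006])]
```

```bash
cat >> h.py <<'E'
def plan(p,xa,za=(0,0,-1)):
    """target TCP p, tool x axis ~xa, z axis za; print tool-frame fractions"""
    o=observe();R=Ro.from_rotvec(o['ee_rot']);za=np.array(za,float);za/=np.linalg.norm(za)
    xa=np.array(xa,float);xa-=za*(xa@za);xa/=np.linalg.norm(xa)
    best=None
    for s in (1,-1):
        G=Ro.from_matrix(np.c_[s*xa,np.cross(za,s*xa),za]);r=(R.inv()*G).as_rotvec()
        if best is None or np.linalg.norm(r)<np.linalg.norm(best[0]): best=(r,G)
    r,G=best;d=np.array(p)-o['position']
    print('clock',o['clock'],'pos',o['position'].round(4),'w',round(o['width'],3),'F',o['force'].round(1),'j',o['joints'].round(2))
    print('turn frac (tool)',(r/.5).round(3),'|deg|',np.degrees(np.linalg.norm(r)).round(1))
    print('shift frac now-axes',R.inv().apply(d).round(4)/.15,' after-turn axes',(G.inv().apply(d)/.15).round(3))
np.set_printoptions(precision=4,suppress=True)
E
python3 - <<'E'
from h import *
o=observe();print(Ro.from_rotvec(o['ee_rot']).as_matrix())
plan([.4914,.0533,.16],[.9955,.095,0])
T=camera_model('top')
print([onz(T,(60+x/5,80+y/5),.26) for x,y in [(60,600),(220,600),(30,530)]])
E
```

```text
[[ 0.4177  0.9086 -0.0004]
 [ 0.9086 -0.4177 -0.0011]
 [-0.0012  0.0001 -1.    ]]
clock 0.15 pos [0.2609 0.5675 0.2261] w 0.997 F [-0.3  0.7  0. ] j [-1.24  0.44  0.02  1.57 -0.01  1.13 -0.08]
turn frac (tool) [0.001 0.002 2.089] |deg| 59.9
shift frac now-axes [-2.4727  2.828   0.444 ]  after-turn axes [1.204 3.559 0.441]
[array([0.4915, 0.4519, 0.26  ]), array([0.4892, 0.3622, 0.26  ]), array([0.5321, 0.4715, 0.26  ])]
```

Call:
play_rows --pt "-0.22 0.25 0 0 0 0 -1" --pt "-0.22 0.25 0 0 0 0 -1" --pt "-0.22 0.25 0 0 0 0 -1" --pt "-0.22 0.25 0 0 0 0 -1" --pt "-0.22 0.25 0 0 0 0 -1" --force 40

```text
clock: 0.65
position: [0.3589, 0.3422, 0.2233]
ee_rot: [-2.632, -1.711, 0.005]
force: [2.3, 0.4, 0.6]
width: 1.002
```

Call:
play_rows --pt "-0.22 0.25 0 0 0 0 -1" --pt "-0.22 0.25 0 0 0 0 -1" --pt "-0.22 0.25 0 0 0 0 -1" --pt "0 0 0 0 0 0.3 -1" --pt "0 0 0 0 0 0.3 -1"

```text
clock: 1.15
position: [0.4232, 0.1966, 0.2233]
ee_rot: [2.865, 1.287, -0.005]
force: [-0.8, 0.4, -0.5]
width: 0.997
```

Call:
play_rows --pt "0 0 0 0 0 0.3 -1" --pt "0 0 0 0 0 0.3 -1" --pt "0 0 0 0 0 0.3 -1" --pt "0 0 0 0 0 0.3 -1" --pt "0 0 0 0 0 0.3 -1"

```text
clock: 1.65
position: [0.4231, 0.1941, 0.2227]
ee_rot: [3.135, 0.152, -0.007]
force: [-0.0, 0.2, 0.5]
width: 0.996
```

```bash
python3 - <<'E'
from h import *
plan([.4914,.0533,.16],[.9955,.095,0])
E
```

```text
clock 1.65 pos [0.4231 0.1941 0.2227] w 0.996 F [-0.   0.2  0.5] j [-0.82  0.18  0.32  1.97 -0.07  1.01 -0.37]
turn frac (tool) [0.005 0.009 0.004] |deg| 0.3
shift frac now-axes [0.3647 0.9773 0.4187]  after-turn axes [0.364 0.977 0.418]
```

Call:
play_rows --pt "0.09 0.245 0 0 0 0 -1" --pt "0.09 0.245 0 0 0 0 -1" --pt "0.09 0.245 0 0 0 0 -1" --pt "0.09 0.24 0 0 0 0 -1" --pt "0 0 0 0 0 0 -1"

```text
clock: 2.15
position: [0.4916, 0.0505, 0.2224]
ee_rot: [3.135, 0.147, -0.007]
force: [0.4, -0.0, -1.0]
width: 1.002
```

```bash
python3 - <<'E'
from h import *
plan([.4914,.0533,.16],[.9955,.095,0])
m=camera_model('wrist');save(get_image('wrist'),'w1.png',None,1.5)
import pickle;pickle.dump(m,open('w1.pkl','wb'))
for x,y in [(75,0),(-72,0),(2,23),(2,-23),(13,0)]:
    d=np.array([-.095,.9955]);yv=np.array([-.9955,-.095]);P=np.array([.4928,.0404])+d*x/1e3+yv*y/1e3
    print(x,y,proj(m,[*P,.042])*1.5)
E
```

```text
clock 2.15 pos [0.4916 0.0505 0.2224] w 1.002 F [ 0.4 -0.  -1. ] j [-0.56  0.23  0.43  1.91 -0.11  1.02  0.01]
turn frac (tool) [ 0.005  0.009 -0.003] |deg| 0.3
shift frac now-axes [ 0.002 -0.02   0.416]  after-turn axes [ 0.    -0.019  0.416]
75 0 [384.5483 159.1533]
-72 0 [385.0756 359.9636]
2 23 [352.3769 265.4771]
2 -23 [417.296  265.4048]
13 0 [384.7879 250.3234]
```

View pics/w1.png

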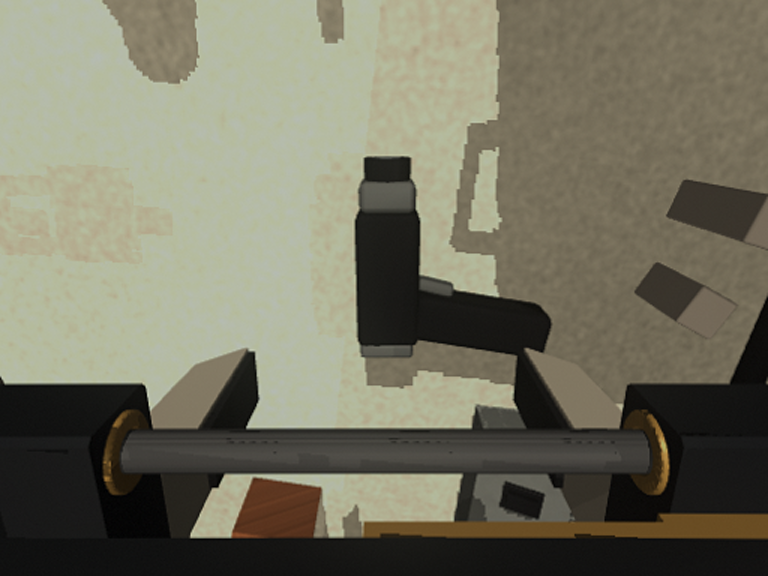

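Call:
play_rows --pt "0.006 -0.02 0.31 0.005 0.009 0 -1" --pt "0 0 0.31 0 0 0 -1" --pt "0 0 0.31 0 0 0 -1" --pt "0 0 0.25 0 0 0 -1" --pt "0 0 0.1 0 0 0 -1"

```text
clock: 2.7
position: [0.4933, 0.0632, 0.027]
ee_rot: [-3.131, -0.157, -0.011]
force: [-0.1, 0.8, 0.4]
width: 1.001
```

```bash
python3 - <<'E'
from h import *
plan([.4925,.0533,.005],[.9955,.095,0])
E
```

```text
clock 2.7 pos [0.4933 0.0632 0.027 ] w 1.001 F [-0.1  0.8  0.4] j [-0.46  0.51  0.31  2.11 -0.3   0.55  0.17]
turn frac (tool) [-0.012 -0.015  0.01 ] |deg| 0.6
shift frac now-axes [-0.0133  0.066   0.146 ]  after-turn axes [-0.012  0.065  0.146]
```

Call:
play_rows --pt "-0.01 0.065 0.08 -0.012 -0.015 0 -1" --pt "0 0 0.06 0 0 0 -1" --pt "0 0 0 0 0 0 -1"

```text
clock: 3.0
position: [0.4905, 0.0551, 0.0027]
ee_rot: [-3.137, -0.162, 0.008]
force: [-0.3, 0.2, -0.0]
width: 0.998
```

```bash
python3 - <<'E'
from h import *
plan([.4925,.0533,.005],[.9955,.095,0])
E
```

```text
clock 3.0 pos [0.4905 0.0551 0.0027] w 0.998 F [-0.3  0.2 -0. ] j [-0.43  0.56  0.29  2.12 -0.31  0.51  0.19]
turn frac (tool) [-0.001  0.011  0.017] |deg| 0.6
shift frac now-axes [ 0.012   0.0133 -0.0153]  after-turn axes [ 0.012  0.013 -0.015]
```

Call:
play_rows --pt "0.012 0 -0.015 0 0.01 0.015 -1" --pt "0 0 0 0 0 0 1" --pt "0 0 0 0 0 0 1" --pt "0 0 0 0 0 0 1" --pt "0 0 0 0 0 0 1" --force 40

```text
clock: 3.5
position: [0.495, 0.0565, 0.0085]
ee_rot: [-3.136, -0.15, -0.01]
force: [1.2, -0.3, 0.5]
width: 0.7
```

Call:
play_rows --pt "0 0 0 0 0 0 1" --pt "0 0 0 0 0 0 1" --pt "0 0 0 0 0 0 1" --pt "0 0 -0.1 0 0 0 1" --pt "0 0 -0.1 0 0 0 1"

```text
clock: 4.0
position: [0.4928, 0.0561, 0.0375]
ee_rot: [-3.136, -0.15, -0.002]
force: [1.0, -0.4, -2.1]
width: 0.5
```

```bash
python3 - <<'E'
from h import *
print(observe()['ft_torque'])
plan([.4925,.0533,.005],[.9955,.095,0])
save(get_image('wrist'),'w2.png',None,1.5)
E
```

```text
[-0.0175  0.0626  0.0315]
clock 4.0 pos [0.4928 0.0561 0.0375] w 0.5 F [ 1.  -0.4 -2.1] j [-0.46  0.5   0.33  2.1  -0.28  0.58  0.16]
turn frac (tool) [-0.003 -0.003  0.001] |deg| 0.1
shift frac now-axes [-0.004   0.0187  0.2167]  after-turn axes [-0.004  0.018  0.217]
```

View pics/w2.png

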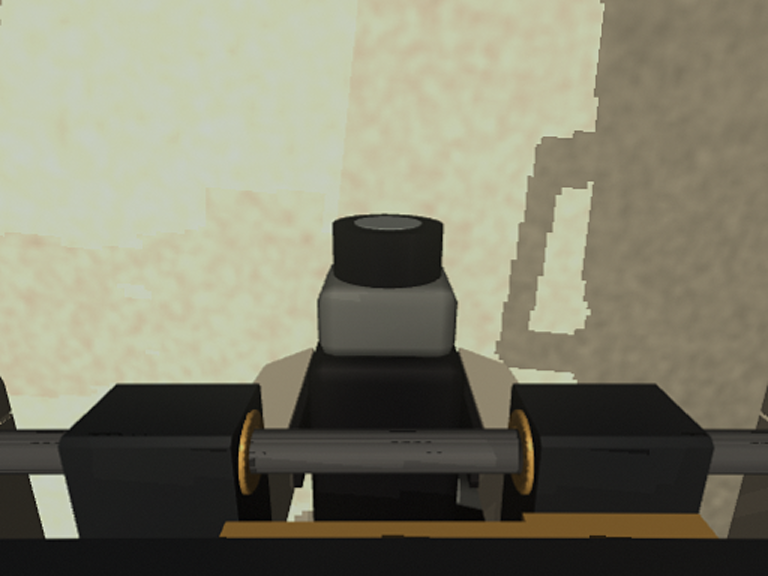

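```bash
python3 - <<'E'
from h import *
m=camera_model('wrist');o=observe();R=Ro.from_rotvec(o['ee_rot']).as_matrix();ty=-R[:,1];g=o['position']+R[:,2]*-.0188
print(g)
# lens px (388,223)/1.5 ; grasp at therm x ~? lens dist L ahead: intersect with plane through grasp containing tool z and y (normal tool x)
px=np.array([388.5,223])/1.5-.17
og,d=ray(m,px);n=R[:,0];X=og+d*(((g-og)@n)/(d@n));v=X-g;print('lens ahead',v@ty,'down',v@R[:,2],X)
E
```

```text
[0.4937 0.0562 0.0582]
lens ahead 0.11931648311152757 down -0.3210401403271592 [0.4811 0.1742 0.3795]
```

```bash
python3 - <<'E'
from h import *
m=camera_model('wrist');o=observe();R=Ro.from_rotvec(o['ee_rot']).as_matrix();ty=-R[:,1];g=o['position']+R[:,2]*-.0188
px=np.array([388.5,223])/1.5-.17
og,d=ray(m,px)
for L in (.055,.06,.065):
    X=og+d*(((g+L*ty-og)@ty)/(d@ty));v=X-g;print(L,'side',v@R[:,0],'up',-v@R[:,2])
E
```

```text
0.055 side 0.0022622514426464155 up -0.02578147242562317
0.06 side 0.0020863827280337456 up 0.0011806371281112371
0.065 side 0.0019105140134210749 up 0.02814274668184549
```

Call:
play_rows --pt "0 0 -0.25 0 0 0 1" --pt "0 0 -0.3 0 0 -0.12 1" --pt "0 0 -0.25 0 0 -0.12 1" --pt "0 0 0 0 0 0 1"

```text
clock: 4.45
position: [0.4924, 0.0557, 0.1616]
ee_rot: [-3.122, -0.345, -0.001]
force: [1.2, 0.2, -2.8]
width: 0.5
```

```bash
python3 - <<'E'
from h import *
plan([.670,.087,.145],[.9997,-.026,0])
E
```

```text
clock 4.45 pos [0.4924 0.0557 0.1616] w 0.5 F [ 1.2  0.2 -2.8] j [-0.53  0.3   0.39  1.99 -0.15  0.87  0.16]
turn frac (tool) [-0.001 -0.001  0.492] |deg| 14.1
shift frac now-axes [1.2007 0.0547 0.1113]  after-turn axes [ 1.178 -0.239  0.111]
```

Call:
play_rows --pt "0 0 0 0 0 0.25 1" --pt "0 0 0 0 0 0.25 1" --pt "0.2 -0.04 0 0 0 0 1" --pt "0.2 -0.04 0 0 0 0 1" --pt "0.2 -0.04 0 0 0 0 1"

```text
clock: 4.95
position: [0.5798, 0.0706, 0.1571]
ee_rot: [-3.138, 0.068, 0.009]
force: [0.4, 0.2, -1.6]
width: 0.5
```

Call:
play_rows --pt "0.2 -0.04 0 0 0 0 1" --pt "0.2 -0.04 0 0 0 0 1" --pt "0.15 -0.03 0 0 0 0 1" --pt "0 0 0 0 0 0 1"

```text
clock: 5.35
position: [0.6668, 0.0851, 0.148]
ee_rot: [-3.139, 0.07, 0.018]
force: [0.4, -0.0, -2.1]
width: 0.497
```

```bash
python3 - <<'E'
from h import *
plan([.670,.087,.1225],[.9997,-.026,0])
save(get_image('top'),'t3.png',(90,90,290,240),4);save(get_image('scene'),'s3.png',(220,130,420,280),4)
E
```

```text
clock 5.35 pos [0.6668 0.0851 0.148 ] w 0.497 F [ 0.4 -0.  -2.1] j [-0.47  0.61  0.42  1.55 -0.28  1.05 -0.02]
turn frac (tool) [-0.004  0.023 -0.037] |deg| 1.2
shift frac now-axes [ 0.0233 -0.0133  0.1693]  after-turn axes [ 0.021 -0.013  0.17 ]
```

View pics/t3.png

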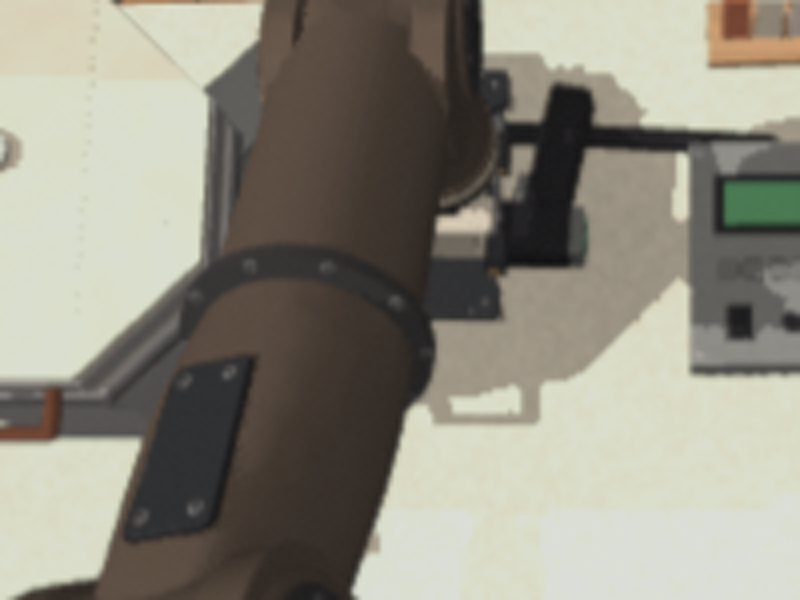

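View pics/s3.png

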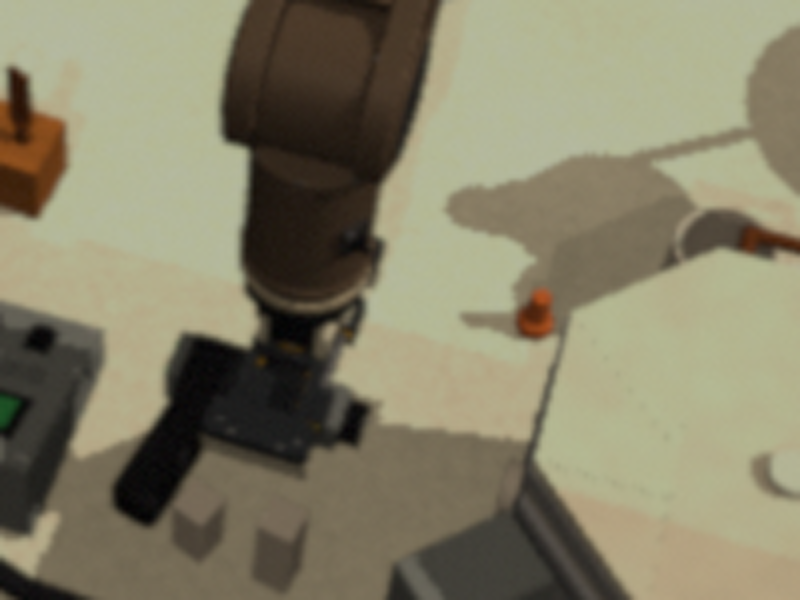

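Call:
play_rows --pt "0.02 -0.013 0.085 -0.004 0.023 -0.037 1" --pt "0 0 0.085 0 0 0 1" --pt "0 0 0 0 0 0 1"

```text
clock: 5.75
position: [0.6636, 0.0854, 0.1199]
ee_rot: [3.141, -0.044, -0.009]
force: [-1.4, 0.2, -3.1]
width: 0.498
```

```bash
python3 - <<'E'
from h import *
plan([.670,.087,.1225],[.9997,-.026,0])
o=observe();R=Ro.from_rotvec(o['ee_rot']).as_matrix()
T=camera_model('top');S=camera_model('scene');W=camera_model('wrist')
it=get_image('top');is_=get_image('scene');iw=get_image('wrist')
lens=o['position']-R[:,1]*.0595-R[:,2]*.0125; back=lens+R[:,1]*.147
print('lens',lens,'proj scene',proj(S,lens),'back proj top',proj(T,back),'scene',proj(S,back),'wrist lens',proj(W,lens)*1.5,'spy wrist',proj(W,[.674,.246,.135])*1.5)
save(it,'t4.png',(190,110,290,185),8);save(is_,'s4.png',(240,190,360,280),6);save(iw,'w4.png',None,1.5)
E
```

```text
clock 5.75 pos [0.6636 0.0854 0.1199] w 0.498 F [-1.4  0.2 -3.1] j [-0.47  0.63  0.41  1.59 -0.28  0.99  0.01]
turn frac (tool) [ 0.001  0.012 -0.004] |deg| 0.4
shift frac now-axes [ 0.042  -0.012  -0.0173]  after-turn axes [ 0.042 -0.012 -0.017]
lens [0.6653 0.1449 0.1324] proj scene [310.6454 240.4031] back proj top [235.9074 151.3557] scene [262.9218 226.128 ] wrist lens [381.6401 220.0982] spy wrist [ 405.9109 -223.9611]
```

View pics/t4.png

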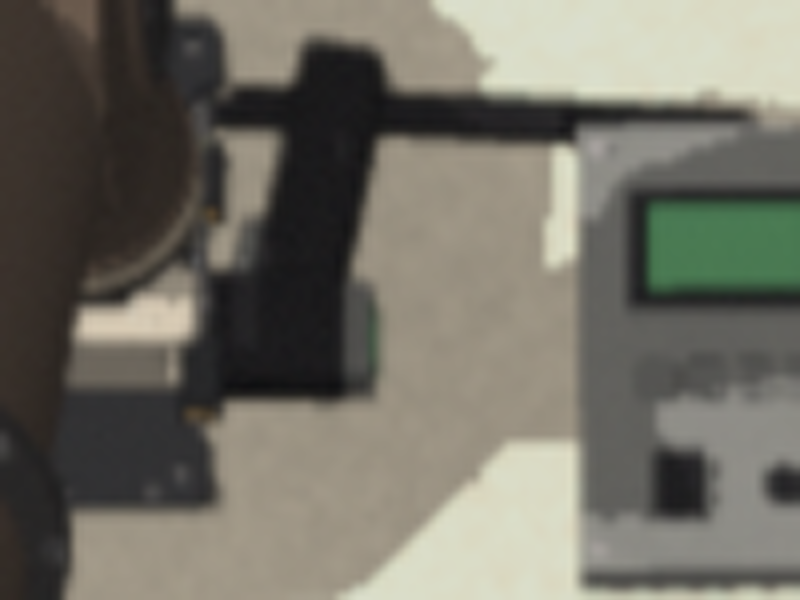

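View pics/s4.png

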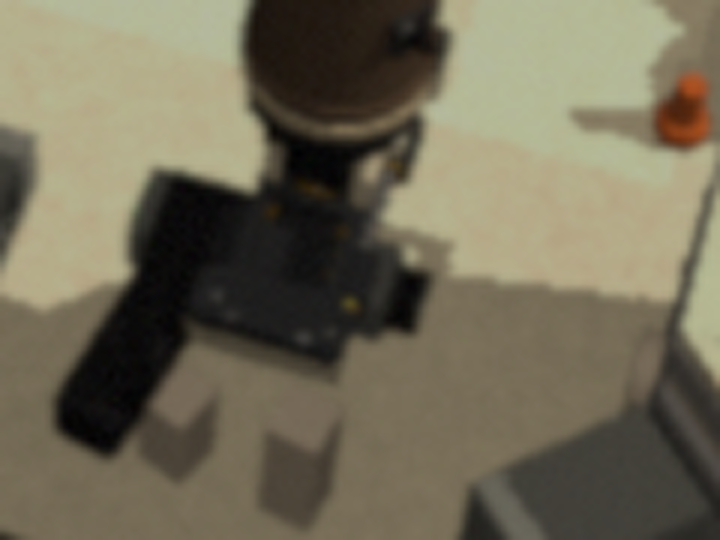

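View pics/w4.png

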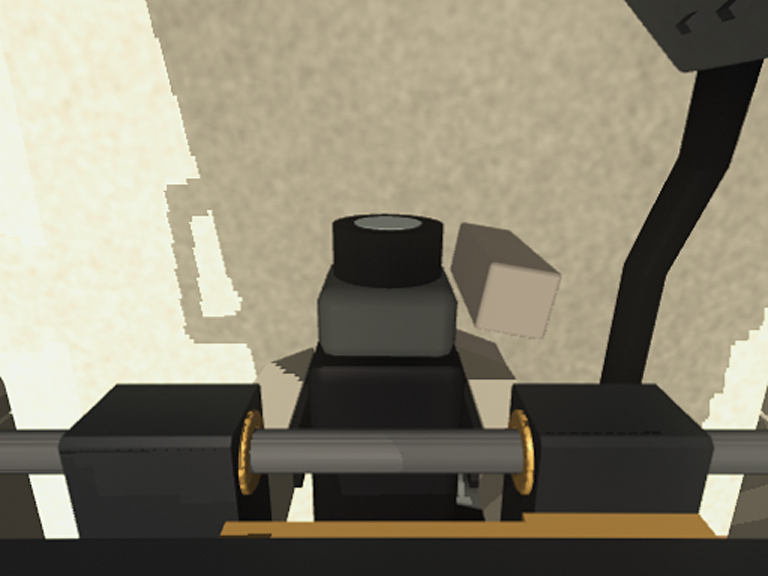

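Call:
play_rows --pt "0.045 -0.012 -0.017 0 0.012 0 1" --pt "0 0 0 0 0 0 1" --pt "0 0 0 0 0 0 1" --pt "0 0 0 0 0 0 1" --pt "0 0 0 0 0 0 1"

```text
clock: 6.4
position: [0.6742, 0.0873, 0.1275]
ee_rot: [-3.14, 0.044, -0.013]
force: [-0.5, -0.1, -2.2]
width: 0.5
```

Call:
play_rows --pt "0 0 0 0 0 0 1" --pt "0 0 0 0 0 0 1" --pt "0 0 0 0 0 0 1" --pt "0 0 0 0 0 0 1" --pt "0 0 0 0 0 0 1"

```text
clock: 6.9
position: [0.674, 0.0872, 0.1274]
ee_rot: [-3.141, 0.045, -0.012]
force: [-0.5, 0.4, -2.4]
width: 0.501
```

```bash
python3 - <<'E'
from h import *
plan([.670,.087,.1225],[.9997,-.026,0])
E
```

```text
clock 6.9 pos [0.674  0.0872 0.1274] w 0.501 F [-0.5  0.4 -2.4] j [-0.47  0.63  0.41  1.57 -0.28  1.    0.  ]
turn frac (tool) [-0.002 -0.015 -0.005] |deg| 0.5
shift frac now-axes [-0.0267  0.002   0.0327]  after-turn axes [-0.026  0.002  0.033]
```

Call:
play_rows --pt "-0.02 0 0.025 0 -0.01 0 1" --pt "0 0 0 0 0 0 1" --pt "0 0 0 0 0 0 1" --pt "0 0 0 0 0 0 1" --pt "0 0 0 0 0 0 1"

```text
clock: 7.4
position: [0.6705, 0.0873, 0.1231]
ee_rot: [-3.14, 0.045, -0.003]
force: [0.1, 0.0, -2.0]
width: 0.499
```

Call:
play_rows --pt "0 0 0 0 0 0 1" --pt "0 0 0 0 0 0 1" --pt "0 0 0 0 0 0 1" --pt "0 0 0 0 0 0 1" --pt "0 0 0 0 0 0 1"

```text
clock: 7.9
position: [0.6707, 0.0872, 0.1233]
ee_rot: [-3.14, 0.045, -0.003]
force: [-0.2, -0.3, -2.2]
width: 0.498
```

Call:
play_rows --pt "0 0 0 0 0 0 1" --pt "0 0 0 0 0 0 1" --pt "0 0 0 0 0 0 1" --pt "0 0 0 0 0 0 1" --pt "0 0 0 0 0 0 1"

```text
clock: 8.4
position: [0.6707, 0.0873, 0.1232]
ee_rot: [-3.14, 0.045, -0.003]
force: [-0.2, -0.7, -2.0]
width: 0.497
```

Call:
play_rows --pt "0 0 0 0 0 0 1" --pt "0 0 0 0 0 0 1" --pt "0 0 0 0 0 0 1" --pt "0 0 0 0 0 0 1" --pt "0 0 0 0 0 0 1"

```text
clock: 8.9
position: [0.6707, 0.0872, 0.1233]
ee_rot: [-3.14, 0.045, -0.003]
force: [-0.0, 0.0, -1.0]
width: 0.497
```

Call:
play_rows --pt "0 0 0 0 0 0 1" --pt "0 0 0 0 0 0 1" --pt "0 0 0 0 0 0 1" --pt "0 0 0 0 0 0 1" --pt "0 0 0 0 0 0 1"

```text
clock: 9.4
position: [0.6707, 0.0872, 0.1232]
ee_rot: [-3.14, 0.045, -0.003]
force: [-0.3, -0.6, -3.5]
width: 0.502
```

```bash
python3 - <<'E'
from h import *
plan([.670,.087,.1225],[.9997,-.026,0])
S=camera_model('scene');o=observe();R=Ro.from_rotvec(o['ee_rot']).as_matrix()
lens=o['position']-R[:,1]*.0595-R[:,2]*.0125; back=lens+R[:,1]*.147
print(lens,(proj(S,lens)-[240,190])*6,(proj(S,back)-[240,190])*6)
save(get_image('scene'),'s5.png',(240,190,360,280),6)
E
```

```text
clock 9.4 pos [0.6707 0.0872 0.1232] w 0.502 F [-0.3 -0.6 -3.5] j [-0.46  0.63  0.41  1.58 -0.28  0.99  0.  ]
turn frac (tool) [-0.002 -0.004 -0.005] |deg| 0.2
shift frac now-axes [-0.0047  0.002   0.0047]  after-turn axes [-0.005  0.002  0.005]
[0.6724 0.1467 0.1358] [424.7716 311.8041] [137.0106 225.6491]
```

View pics/s5.png

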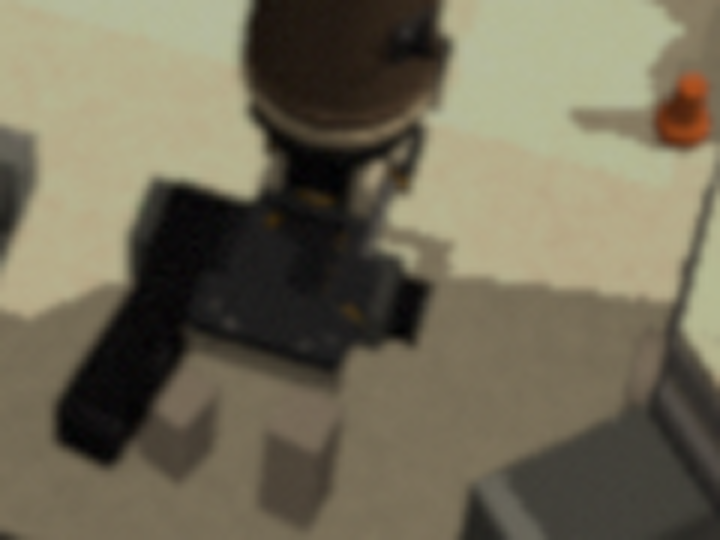

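Call:
play_rows --pt "0 0 -0.2 0 0 0 1" --pt "-0.2 0.03 0 0 0 0 1" --pt "-0.2 0.03 0 0 0 0 1" --pt "-0.2 0.03 0 0 0 0 1" --pt "-0.2 0.03 0 0 0 0 1"

```text
clock: 9.95
position: [0.5503, 0.0724, 0.1534]
ee_rot: [-3.141, 0.044, -0.009]
force: [-0.2, 0.4, -1.6]
width: 0.503
```

Call:
play_rows --pt "-0.2 0.03 0 0 0 0 1" --pt "-0.2 0.03 0 0 0 0 1" --pt "0 0 0 0 0 0 1"

```text
clock: 10.25
position: [0.4837, 0.064, 0.1531]
ee_rot: [-3.14, 0.045, -0.005]
force: [0.4, 0.2, -2.5]
width: 0.501
```

```bash
python3 - <<'E'
from h import *
plan([.4925,.056,.010],[.9997,-.026,0])
E
```

```text
clock 10.25 pos [0.4837 0.064  0.1531] w 0.501 F [ 0.4  0.2 -2.5] j [-0.6   0.31  0.45  2.02 -0.18  0.85 -0.08]
turn frac (tool) [-0.003 -0.007 -0.005] |deg| 0.2
shift frac now-axes [0.0573 0.0533 0.954 ]  after-turn axes [0.06  0.052 0.954]
```

Call:
play_rows --pt "0.03 0.03 0.2 0 0 0 1" --pt "0.03 0.03 0.2 0 0 0 1" --pt "0 0.02 0.2 0 0 0 1" --pt "0 0.02 0.15 0 0 0 1" --pt "0 0 0 0 0 0 1"

```text
clock: 10.75
position: [0.4983, 0.0502, 0.0401]
ee_rot: [-3.136, 0.042, -0.021]
force: [-1.0, -0.5, -1.4]
width: 0.501
```

```bash
python3 - <<'E'
from h import *
plan([.4925,.056,.009],[.9997,-.026,0])
E
```

```text
clock 10.75 pos [0.4983 0.0502 0.0401] w 0.501 F [-1.  -0.5 -1.4] j [-0.47  0.5   0.36  2.1  -0.31  0.58  0.08]
turn frac (tool) [-0.01  -0.026 -0.002] |deg| 0.8
shift frac now-axes [-0.0427 -0.0367  0.2067]  after-turn axes [-0.04  -0.038  0.207]
```

Call:
play_rows --pt "0 0 0.06 -0.01 -0.02 0 1" --pt "0 0 0.06 0 0 0 1" --pt "0 0 0.04 0 0 0 1" --pt "0 0 0 0 0 0 1"

```text
clock: 11.15
position: [0.5015, 0.0512, 0.0168]
ee_rot: [-3.141, 0.041, -0.01]
force: [-0.0, -0.5, -1.2]
width: 0.5
```

```bash
python3 - <<'E'
from h import *
plan([.4925,.056,.009],[.9997,-.026,0])
E
```

```text
clock 11.15 pos [0.5015 0.0512 0.0168] w 0.5 F [-0.  -0.5 -1.2] j [-0.46  0.54  0.34  2.1  -0.34  0.54  0.1 ]
turn frac (tool) [-0.002 -0.013 -0.001] |deg| 0.4
shift frac now-axes [-0.0613 -0.0307  0.0513]  after-turn axes [-0.061 -0.03   0.052]
```

Call:
play_rows --pt "0 0 0.025 0 -0.01 0 1" --pt "0 0 0.018 0 0 0 1" --pt "0 0 0 0 0 0 1"

```text
clock: 11.45
position: [0.5024, 0.0516, 0.0108]
ee_rot: [-3.14, 0.041, -0.005]
force: [0.5, 0.2, -1.4]
width: 0.497
```

```bash
python3 - <<'E'
from h import *
plan([.4925,.056,.009],[.9997,-.026,0])
E
```

```text
clock 11.45 pos [0.5024 0.0516 0.0108] w 0.497 F [ 0.5  0.2 -1.4] j [-0.45  0.56  0.33  2.1  -0.34  0.54  0.1 ]
turn frac (tool) [-0.003 -0.006  0.   ] |deg| 0.2
shift frac now-axes [-0.0667 -0.0273  0.012 ]  after-turn axes [-0.066 -0.028  0.012]
```

Call:
play_rows --pt "0 0 0.01 0 0 0 1" --pt "0 0 0.01 0 0 0 1" --pt "0 0 0 0 0 0 1"

```text
clock: 11.75
position: [0.5027, 0.0517, 0.009]
ee_rot: [-3.139, 0.041, -0.006]
force: [0.8, 0.9, -1.9]
width: 0.498
```

Call:
play_rows --pt "0 0 0.015 0 0 0 1" --pt "0 0 0.01 0 0 0 1" --pt "0 0 0 0 0 0 1"

```text
clock: 12.05
position: [0.5028, 0.0517, 0.0092]
ee_rot: [-3.136, 0.043, -0.008]
force: [0.3, -0.0, -2.0]
width: 0.499
```

Call:
play_rows --pt "0 0 0 0 0 0 0.1" --pt "0 0 0 0 0 0 -0.3" --pt "0 0 0 0 0 0 -0.6" --pt "0 0 0 0 0 0 -1" --pt "0 0 0 0 0 0 -1"

```text
clock: 12.55
position: [0.5035, 0.0517, 0.0091]
ee_rot: [-3.136, 0.043, -0.01]
force: [-0.7, -0.8, -0.5]
width: 0.799
```

Call:
play_rows --pt "0 0 0 0 0 0 -1" --pt "0 0 0 0 0 0 -1" --pt "0 0 0 0 0 0 -1"

```text
clock: 12.85
position: [0.5035, 0.0517, 0.0089]
ee_rot: [-3.136, 0.043, -0.01]
force: [-1.3, -0.3, 0.0]
width: 0.995
```

```bash
python3 - <<'E'
from h import *
plan([.5027,.052,.16],[.9997,-.026,0])
save(get_image('scene'),'s6.png',(220,160,340,250),6)
save(get_image('wrist'),'w6.png',None,1.5)
E
```

```text
clock 12.85 pos [0.5035 0.0517 0.0089] w 0.995 F [-1.3 -0.3  0. ] j [-0.44  0.56  0.32  2.1  -0.35  0.53  0.11]
turn frac (tool) [-0.011 -0.012 -0.003] |deg| 0.5
shift frac now-axes [ 0.0007 -0.0073 -1.0073]  after-turn axes [-0.006 -0.002 -1.008]
```

View pics/w6.png

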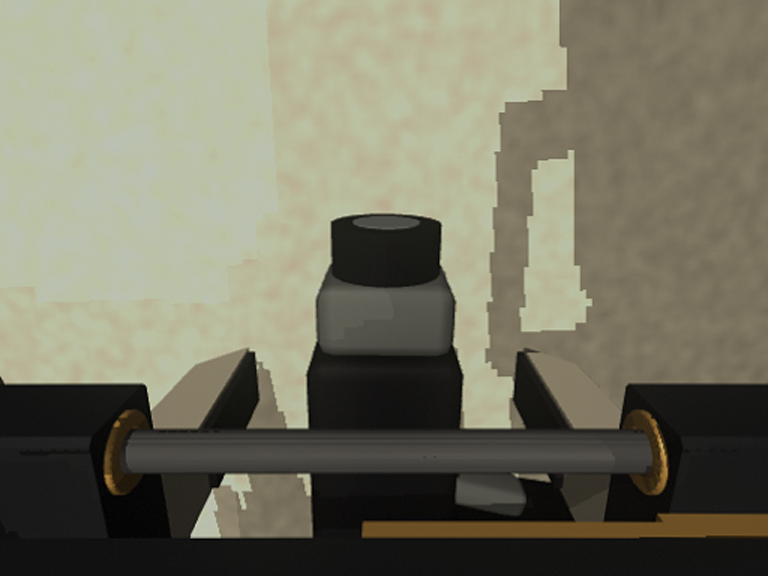

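View pics/s6.png

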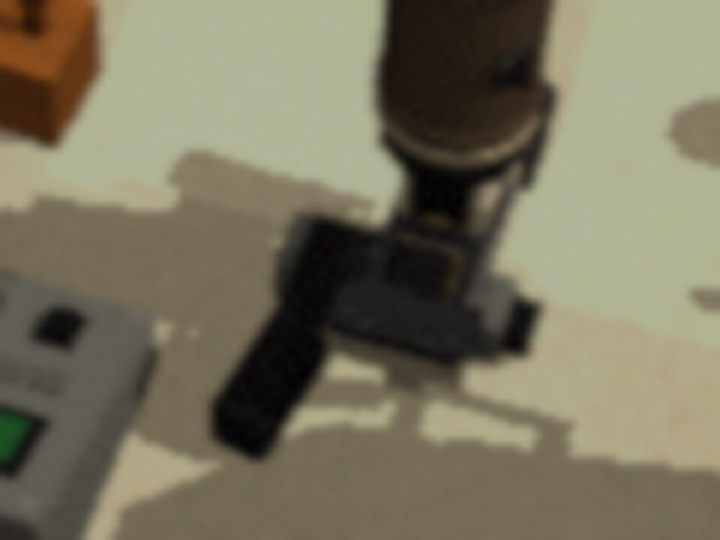

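Call:
play_rows --pt "0 0 -0.15 0 0 0 -1" --pt "0 0 -0.3 0 0 0 -1" --pt "0 0 -0.3 0 0 0 -1" --pt "0 0 -0.3 0 0 0 -1" --pt "0 0 -0.3 0 0 0 -1"

```text
clock: 13.45
position: [0.4981, 0.0497, 0.2124]
ee_rot: [-3.141, 0.045, 0.011]
force: [1.7, 0.8, -0.4]
width: 1.0
```

```bash
python3 - <<'E'
from h import *
plan([.410,-.25,.22],[.9975,-.07,0])
save(get_image('wrist'),'w7.png',None,1.5)
E
```

```text
clock 13.45 pos [0.4981 0.0497 0.2124] w 1.0 F [ 1.7  0.8 -0.4] j [-0.6   0.26  0.49  1.91 -0.14  1.01 -0.07]
turn frac (tool) [-0.001  0.014  0.083] |deg| 2.4
shift frac now-axes [-0.5307  2.014  -0.048 ]  after-turn axes [-0.446  2.034 -0.051]
```

View pics/w7.png

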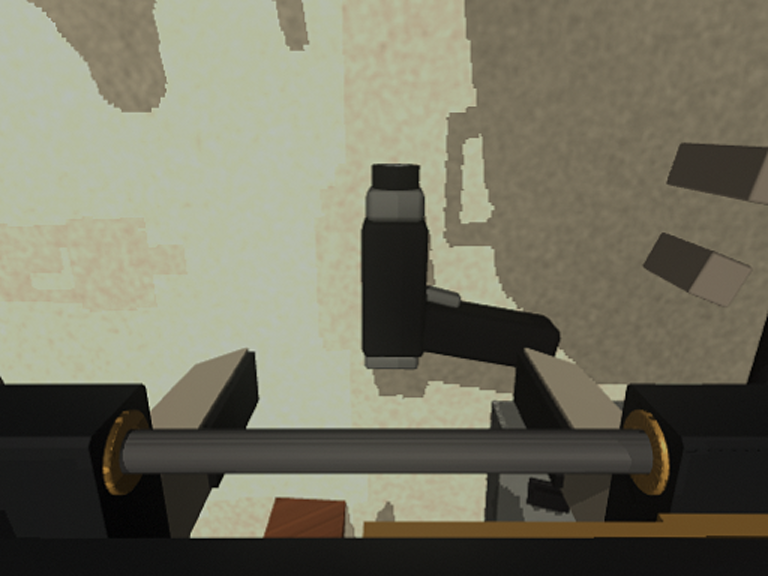

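Call:
play_rows --pt "-0.05 0.2 -0.03 0 0.014 0.083 -1" --pt "-0.055 0.3 -0.02 0 0 0 -1" --pt "-0.055 0.3 0 0 0 0 -1" --pt "-0.055 0.3 0 0 0 0 -1" --pt "-0.055 0.3 0 0 0 0 -1"

```text
clock: 14.0
position: [0.4512, -0.1561, 0.2295]
ee_rot: [-3.132, 0.09, -0.032]
force: [1.4, 0.4, -0.3]
width: 0.998
```

Call:
play_rows --pt "-0.055 0.3 0 0 0 0 -1" --pt "-0.055 0.3 0 0 0 0 -1" --pt "-0.055 0.3 0 0 0 0 -1" --pt "-0.055 0.3 0 0 0 0 -1" --pt "0 0 0 0 0 0 -1"

```text
clock: 14.5
position: [0.4016, -0.3469, 0.228]
ee_rot: [-3.134, 0.101, -0.036]
force: [0.4, -0.1, 0.6]
width: 1.0
```

```bash
python3 - <<'E'
from h import *
plan([.410,-.36,.22],[.9975,-.07,0])
E
```

```text
clock 14.5 pos [ 0.4016 -0.3469  0.228 ] w 1.0 F [ 0.4 -0.1  0.6] j [ 0.08  0.31  0.7   1.85 -0.25  1.05  0.82]
turn frac (tool) [-0.012 -0.046  0.011] |deg| 1.4
shift frac now-axes [0.0607 0.084  0.0547]  after-turn axes [0.062 0.083 0.054]
```

Call:
play_rows --pt "0.06 0.05 0 -0.012 -0.046 0.01 -1" --pt "0 0 0 0 0 0 -1" --pt "0 0 0 0 0 0 -1"

```text
clock: 14.8
position: [0.4082, -0.3562, 0.2276]
ee_rot: [-3.139, 0.118, 0.002]
force: [-0.3, 0.6, 0.1]
width: 0.995
```

```bash
python3 - <<'E'
from h import *
plan([.410,-.303,.22],[.9975,-.07,0])
m=camera_model('wrist');save(get_image('wrist'),'w8.png',None,1.5)
import pickle;pickle.dump(m,open('w8.pkl','wb'))
print(proj(m,[.41,-.303,.162])*1.5,proj(m,[.41,-.303,.075])*1.5, proj(m,[.4098,-.303,.16])*1.5,proj(m,[.637,-.244,.08])*1.5)
E
```

```text
clock 14.8 pos [ 0.4082 -0.3562  0.2276] w 0.995 F [-0.3  0.6  0.1] j [ 0.09  0.34  0.71  1.82 -0.25  1.08  0.81]
turn frac (tool) [-0.002  0.003 -0.01 ] |deg| 0.3
shift frac now-axes [-0.0147 -0.3547  0.0507]  after-turn axes [-0.013 -0.355  0.051]
[378.2853 203.1909] [380.3416 182.6813] [377.9105 202.5833] [778.7565  44.1109]
```

View pics/w8.png

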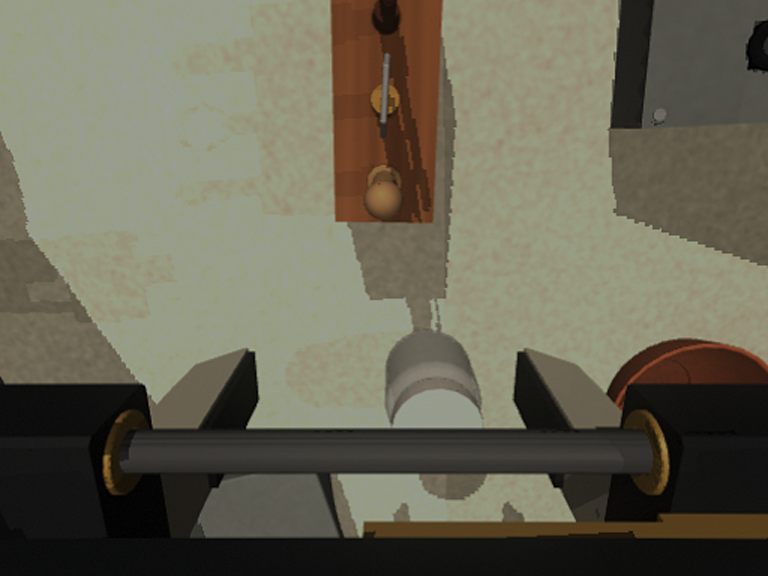

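```bash
python3 - <<'E'
from h import *
m=camera_model('wrist')
p=lambda x,y:((x+.5)/1.5-.5,(y+.5)/1.5-.5)
print(onz(m,p(383,199),.158),onz(m,p(384,178),.075))
X=onz(m,p(383.5,198),.158)
plan([X[0],X[1],.106],[.9975,-.07,0])
E
```

```text
[ 0.4124 -0.3015  0.158 ] [ 0.4126 -0.2999  0.075 ]
clock 14.85 pos [ 0.4086 -0.356   0.2277] w 0.998 F [-0.   0.3 -0.1] j [ 0.09  0.34  0.7   1.82 -0.25  1.08  0.81]
turn frac (tool) [-0.002  0.002 -0.008] |deg| 0.3
shift frac now-axes [ 0.0007 -0.3667  0.8113]  after-turn axes [ 0.001 -0.368  0.811]
```

Call:
play_rows --pt "0 -0.18 0 0 0 0 -1" --pt "0 -0.18 0 0 0 0 -1" --pt "0 0 0 0 0 0 -1" --pt "0 0 0 0 0 0 -1"

```text
clock: 15.25
position: [0.4119, -0.2978, 0.2275]
ee_rot: [-3.137, 0.112, -0.0]
force: [0.2, 1.0, 0.4]
width: 1.003
```

```bash
python3 - <<'E'
from h import *
plan([.412,-.302,.106],[.9975,-.07,0])
E
```

```text
clock 15.25 pos [ 0.4119 -0.2978  0.2275] w 1.003 F [0.2 1.  0.4] j [-0.03  0.27  0.7   1.89 -0.21  1.05  0.69]
turn frac (tool) [-0.005  0.    -0.002] |deg| 0.2
shift frac now-axes [0.0027 0.03   0.8093]  after-turn axes [0.002 0.028 0.81 ]
```

Descend part way with correction, then re-check.

Call:
play_rows --pt "0 0.03 0.1 -0.005 0 0 -1" --pt "0 0 0.1 0 0 0 -1" --pt "0 0 0.1 0 0 0 -1" --pt "0 0 0 0 0 0 -1"

```text
clock: 15.65
position: [0.4119, -0.3038, 0.1823]
ee_rot: [3.139, -0.111, 0.006]
force: [-0.0, 0.2, 0.5]
width: 0.998
```

```bash
python3 - <<'E'
from h import *
plan([.412,-.302,.106],[.9975,-.07,0])
E
```

```text
clock 15.65 pos [ 0.4119 -0.3038  0.1823] w 0.998 F [-0.   0.2  0.5] j [ 0.01  0.33  0.68  1.95 -0.26  0.94  0.74]
turn frac (tool) [ 0.002 -0.007 -0.001] |deg| 0.2
shift frac now-axes [-0.002  -0.0127  0.5087]  after-turn axes [-0.    -0.012  0.508]
```

Call:
play_rows --pt "0 -0.012 0.12 0 -0.007 0 -1" --pt "0 0 0.12 0 0 0 -1" --pt "0 0 0.12 0 0 0 -1" --pt "0 0 0.1 0 0 0 -1" --pt "0 0 0 0 0 0 -1"

```text
clock: 16.15
position: [0.4133, -0.3057, 0.1147]
ee_rot: [3.136, -0.114, 0.007]
force: [-0.1, -0.3, 0.3]
width: 0.997
```

```bash
python3 - <<'E'
from h import *
plan([.412,-.302,.106],[.9975,-.07,0])
save(get_image('wrist'),'w9.png',None,1.5)
E
```

```text
clock 16.15 pos [ 0.4133 -0.3057  0.1147] w 0.997 F [-0.1 -0.3  0.3] j [ 0.07  0.43  0.62  2.02 -0.35  0.79  0.82]
turn frac (tool) [ 0.007 -0.009 -0.005] |deg| 0.4
shift frac now-axes [-0.0107 -0.0247  0.058 ]  after-turn axes [-0.01  -0.024  0.058]
```

View pics/w9.png

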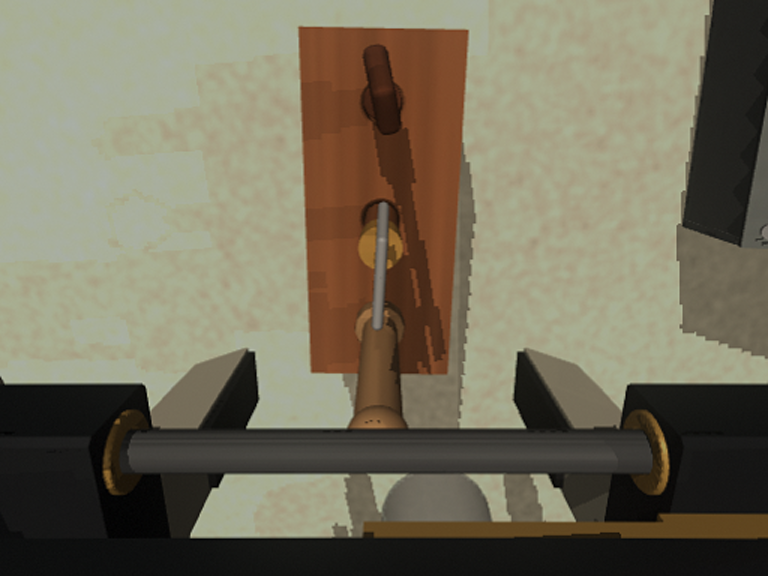

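```bash
python3 - <<'E'
from h import *
m=camera_model('wrist')
p=lambda x,y:((x+.5)/1.5-.5,(y+.5)/1.5-.5)
print('shoulder',onz(m,p(380,321),.075),'hole mid',onz(m,p(381,214),.065),'block corners',[onz(m,p(*q),.065) for q in [(299,27),(468,30),(447,374),(312,373)]])
E
```

```text
shoulder [ 0.413 -0.3    0.075] hole mid [ 0.4168 -0.2555  0.065 ] block corners [array([ 0.3914, -0.1828,  0.065 ]), array([ 0.455 , -0.1885,  0.065 ]), array([ 0.4421, -0.3332,  0.065 ]), array([ 0.3789, -0.3278,  0.065 ])]
```

Call:
play_rows --pt "-0.003 -0.02 0.03 0.007 -0.009 -0.005 -1" --pt "0 0 0.025 0 0 0 -1" --pt "0 0 0 0 0 0 -1"

```text
clock: 16.5
position: [0.4148, -0.3042, 0.1094]
ee_rot: [3.138, -0.11, 0.007]
force: [-0.1, 0.6, 0.1]
width: 1.001
```

```bash
python3 - <<'E'
from h import *
plan([.413,-.3025,.106],[.9975,-.07,0])
E
```

```text
clock 16.5 pos [ 0.4148 -0.3042  0.1094] w 1.001 F [-0.1  0.6  0.1] j [ 0.07  0.44  0.62  2.02 -0.36  0.79  0.83]
turn frac (tool) [ 0.003 -0.009 -0.   ] |deg| 0.3
shift frac now-axes [-0.0127 -0.0107  0.0227]  after-turn axes [-0.013 -0.01   0.023]
```

Call:
play_rows --pt "-0.012 -0.01 0.015 0.003 -0.009 0 -1" --pt "0 0 0 0 0 0 1" --pt "0 0 0 0 0 0 1" --pt "0 0 0 0 0 0 1" --pt "0 0 0 0 0 0 1" --force 45

```text
clock: 17.0
position: [0.4136, -0.3027, 0.108]
ee_rot: [3.139, -0.11, 0.002]
force: [0.3, 1.1, 0.1]
width: 0.7
```

Call:
play_rows --pt "0 0 0 0 0 0 1" --pt "0 0 0 0 0 0 1" --pt "0 0 0 0 0 0 1" --pt "0 0 0 0 0 0 1" --pt "0 0 0 0 0 0 1"

```text
clock: 17.5
position: [0.4136, -0.3028, 0.108]
ee_rot: [3.139, -0.11, 0.002]
force: [0.6, 0.0, -0.1]
width: 0.262
```

```bash
python3 - <<'E'
from h import *
plan([.413,-.3025,.106],[.9975,-.07,0])
E
```

```text
clock 17.5 pos [ 0.4136 -0.3028  0.108 ] w 0.262 F [ 0.6  0.  -0.1] j [ 0.07  0.44  0.62  2.02 -0.36  0.78  0.83]
turn frac (tool) [ 0.001 -0.003 -0.   ] |deg| 0.1
shift frac now-axes [-0.004  -0.0013  0.0133]  after-turn axes [-0.004 -0.001  0.013]
```

Call:
play_rows --pt "0 0 0 0 0 0 1" --pt "0 0 0 0 0 0 1" --pt "0 0 0 0 0 0 1" --pt "0 0 0 0 0 0 1"

```text
clock: 17.9
position: [0.4134, -0.3027, 0.1079]
ee_rot: [3.139, -0.11, 0.001]
force: [-0.5, -0.0, -1.1]
width: 0.166
```

Call:
play_rows --pt "0 0 -0.1 0 0 0 1" --pt "0 0 -0.2 0 0 0 1" --pt "0 0 -0.2 0 0 0 1" --pt "0 0 -0.25 0 0 0 1" --pt "0 0 -0.2 0 0 0 1"

```text
clock: 18.4
position: [0.4105, -0.3009, 0.2509]
ee_rot: [-3.137, 0.112, 0.014]
force: [0.6, -0.5, -0.8]
width: 0.165
```

```bash
python3 - <<'E'
from h import *
plan([.413,-.3025,.24],[.9975,-.07,0])
m=camera_model('wrist');save(get_image('wrist'),'w10.png',None,1.5)
o=observe();R=Ro.from_rotvec(o['ee_rot']).as_matrix()
print(proj(m,o['position']+R[:,2]*.101)*1.5, proj(m,o['position']+R[:,2]*.043)*1.5)
save(get_image('scene'),'s10.png',(140,110,300,230),5)
E
```

```text
clock 18.4 pos [ 0.4105 -0.3009  0.2509] w 0.165 F [ 0.6 -0.5 -0.8] j [-0.05  0.26  0.72  1.85 -0.19  1.11  0.67]
turn frac (tool) [-0.005  0.018 -0.002] |deg| 0.5
shift frac now-axes [0.018  0.0093 0.0727]  after-turn axes [0.017 0.009 0.073]
[387.4573 295.8651] [387.3452 339.0649]
```

View pics/w10.png

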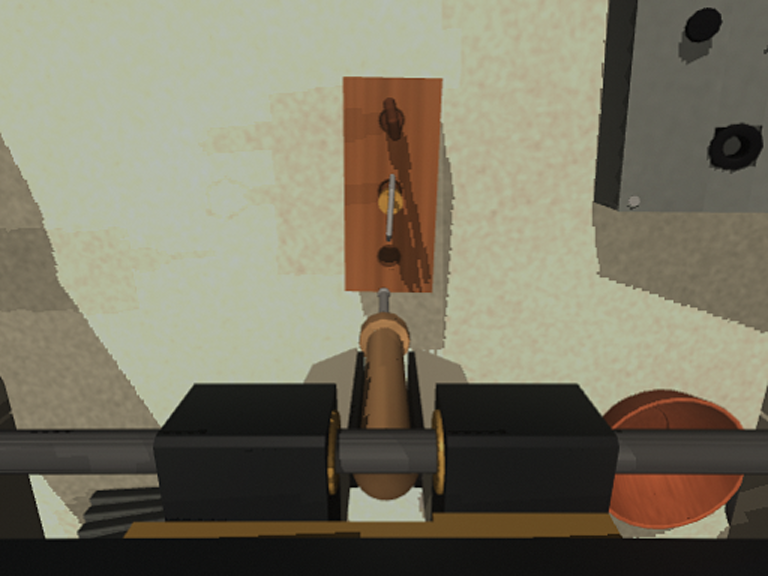

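View pics/s10.png

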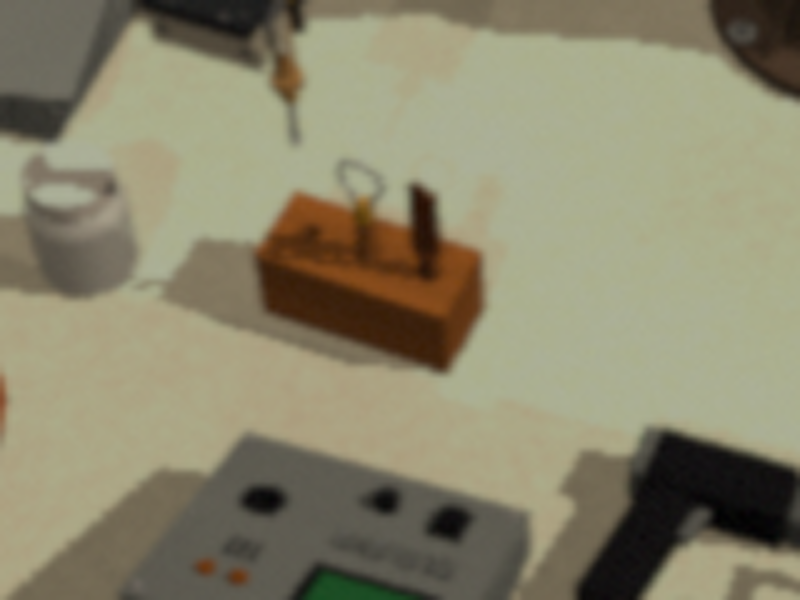

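```bash
python3 - <<'E'
from h import *
c,s=np.cos(np.radians(20)),np.sin(np.radians(20)); k=np.array([.99966,-.026,0])
za=[s*k[0],s*k[1],-c]
plan([.57,-.31,.25],k,za)
m=camera_model('wrist');p=lambda x,y:((x+.5)/1.5-.5,(y+.5)/1.5-.5)
print(onz(m,p(735,147),.08))
E
```

```text
clock 18.5 pos [ 0.4122 -0.3021  0.2528] w 0.165 F [ 1.1  0.4 -0.8] j [-0.05  0.26  0.72  1.85 -0.19  1.11  0.67]
turn frac (tool) [ 0.014  0.705 -0.089] |deg| 20.4
shift frac now-axes [ 1.0527 -0.022   0.0153]  after-turn axes [0.983 0.025 0.378]
[ 0.6408 -0.2448  0.08  ]
```

Translate first, then tilt.

Call:
play_rows --pt "0.2 0 0 0 0 0 1" --pt "0.28 0 0 0 0 0 1" --pt "0.28 0 0 0 0 0 1" --pt "0.26 0 0 0 0 0 1" --pt "0 0 0 0.005 0.24 -0.03 1"

```text
clock: 19.0
position: [0.5745, -0.3105, 0.2448]
ee_rot: [-3.134, 0.078, -0.174]
force: [0.5, 0.6, -1.4]
width: 0.17
```

Call:
play_rows --pt "0 0 0 0.005 0.24 -0.03 1" --pt "0 0 0 0.005 0.23 -0.03 1" --pt "0 0 0 0 0 0 1" --pt "0 0 0 0 0 0 1"

```text
clock: 19.4
position: [0.5723, -0.311, 0.2369]
ee_rot: [3.093, -0.033, 0.536]
force: [0.5, 1.1, -0.0]
width: 0.168
```

```bash
python3 - <<'E'
from h import *
c,s=np.cos(np.radians(20)),np.sin(np.radians(20)); k=np.array([.99966,-.026,0])
za=[s*k[0],s*k[1],-c]
plan([.57,-.31,.25],k,za)
m=camera_model('wrist');save(get_image('wrist'),'w11.png',None,1.5)
o=observe();R=Ro.from_rotvec(o['ee_rot']).as_matrix()
print(proj(m,o['position']+R[:,2]*.101)*1.5, proj(m,[.638,-.244,.08])*1.5)
E
```

```text
clock 19.4 pos [ 0.5723 -0.311   0.2369] w 0.168 F [ 0.5  1.1 -0. ] j [ 0.07  0.34  0.57  1.82 -0.52  0.8   0.89]
turn frac (tool) [-0.006  0.012  0.009] |deg| 0.5
shift frac now-axes [ 0.0147 -0.0067 -0.0873]  after-turn axes [ 0.015 -0.006 -0.087]
[382.9792 291.3113] [395.616  155.6172]
```

View pics/w11.png

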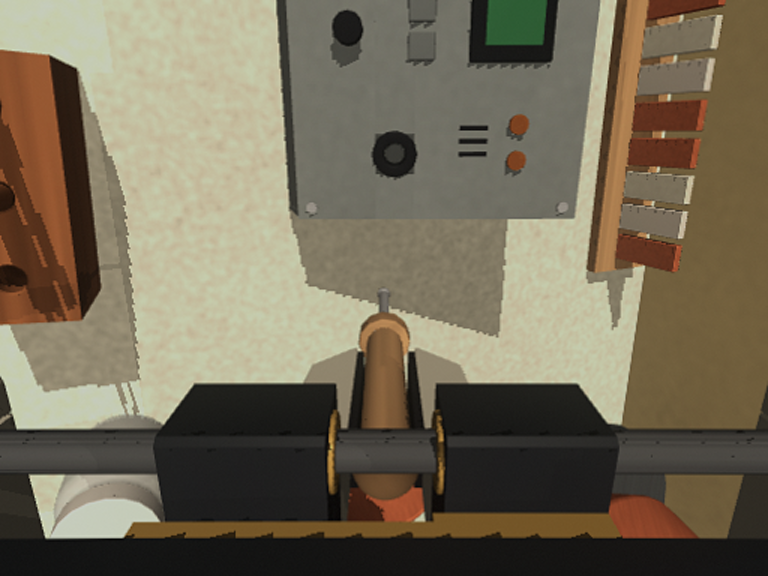

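```bash
cat > ins.py <<'E'
from h import *
c,s=np.cos(np.radians(20)),np.sin(np.radians(20)); k=np.array([.99966,-.026,0]);za=np.array([s*k[0],s*k[1],-c]);n=-za
E
python3 - <<'E'
from ins import *
m=camera_model('wrist');T=camera_model('top');S=camera_model('scene');p=lambda x,y:((x+.5)/1.5-.5,(y+.5)/1.5-.5)
w=p(394.5,154)
print(tri([(m,w),(T,(190+598.5/5-.5,110+258.5/5-.5))]))
print(tri([(m,w),(T,(190+598.5/5-.5,110+258.5/5-.5)),(S,(150+171.5/4-.5,130+320.5/4-.5))]))
P0=np.array([.6634,-.1864,0])-.085*k+[0,0,.055]+.003*n
o,d=ray(m,w);H=o+d*((P0-o)@n)/(d@n);print('H plane',H)
ob=observe();R=Ro.from_rotvec(ob['ee_rot']).as_matrix();tip=ob['position']+R[:,2]*.101
print('tip from fk',tip,'ray at tip', )
o2,d2=ray(m,p(384,294));print('ball ctr ray nearest', o2+d2*((tip-.0035*R[:,2]-o2)@d2), tip-.0035*R[:,2])
plan(H+n*(.101+.015),k,za)
E
```

```text
(array([ 0.6359, -0.2432,  0.0826]), [array([0.083 , 0.0921]), array([-0.026 ,  0.0237])])
(array([ 0.6376, -0.2435,  0.0774]), [array([-0.2268,  0.0877]), array([-0.1606, -0.0302]), array([-0.1448, -0.0362])])
H plane [ 0.6368 -0.2433  0.08  ]
tip from fk [ 0.606  -0.312   0.1417] ray at tip
ball ctr ray nearest [ 0.605  -0.3126  0.1453] [ 0.6048 -0.312   0.145 ]
clock 19.45 pos [ 0.5721 -0.3114  0.2369] w 0.167 F [-0.9  0.8 -0.9] j [ 0.07  0.34  0.57  1.82 -0.52  0.8   0.89]
turn frac (tool) [-0.005  0.013  0.009] |deg| 0.5
shift frac now-axes [ 0.0407 -0.464   0.3533]  after-turn axes [ 0.037 -0.465  0.353]
```

Call:
play_rows --pt "0.02 -0.2 0 -0.005 0.013 0.009 1" --pt "0.02 -0.26 0 0 0 0 1" --pt "0 0 0.15 0 0 0 1" --pt "0 0 0.1 0 0 0 1" --pt "0 0 0 0 0 0 1"

```text
clock: 19.95
position: [0.5989, -0.2396, 0.2043]
ee_rot: [3.088, -0.033, 0.539]
force: [-0.6, 0.2, -0.3]
width: 0.167
```

```bash
python3 - <<'E'
from ins import *
H=np.array([.6368,-.2433,.080])
plan(H+n*(.101+.015),k,za)
E
```

```text
clock 19.95 pos [ 0.5989 -0.2396  0.2043] w 0.167 F [-0.6  0.2 -0.3] j [-0.06  0.35  0.55  1.9  -0.51  0.68  0.77]
turn frac (tool) [0.003 0.006 0.01 ] |deg| 0.4
shift frac now-axes [-0.0453  0.0173  0.092 ]  after-turn axes [-0.046  0.018  0.092]
```

Call:
play_rows --pt "-0.045 0.017 0.06 0.003 0.006 0.01 1" --pt "0 0 0.02 0 0 0 1" --pt "0 0 0 0 0 0 1" --pt "0 0 0 0 0 0 1"

```text
clock: 20.35
position: [0.5962, -0.2461, 0.1902]
ee_rot: [3.087, -0.047, 0.543]
force: [0.9, 0.3, -0.3]
width: 0.169
```

```bash
python3 - <<'E'
from ins import *
H=np.array([.6368,-.2433,.080])
plan(H+n*(.101+.015),k,za)
save(get_image('wrist'),'w12.png',None,1.5);save(get_image('scene'),'s12.png',(170,180,250,240),8)
m=camera_model('wrist');print(proj(m,H)*1.5)
o=observe();R=Ro.from_rotvec(o['ee_rot']).as_matrix();print(proj(m,o['position']+R[:,2]*.101)*1.5)
E
```

```text
clock 20.35 pos [ 0.5962 -0.2461  0.1902] w 0.169 F [ 0.9  0.3 -0.3] j [-0.03  0.36  0.53  1.92 -0.54  0.65  0.81]
turn frac (tool) [ 0.005  0.002 -0.008] |deg| 0.3
shift frac now-axes [ 0.0027 -0.0253  0.0093]  after-turn axes [ 0.002 -0.026  0.01 ]
[383.5538 275.1877]
[383.328  290.6448]
```

View pics/w12.png

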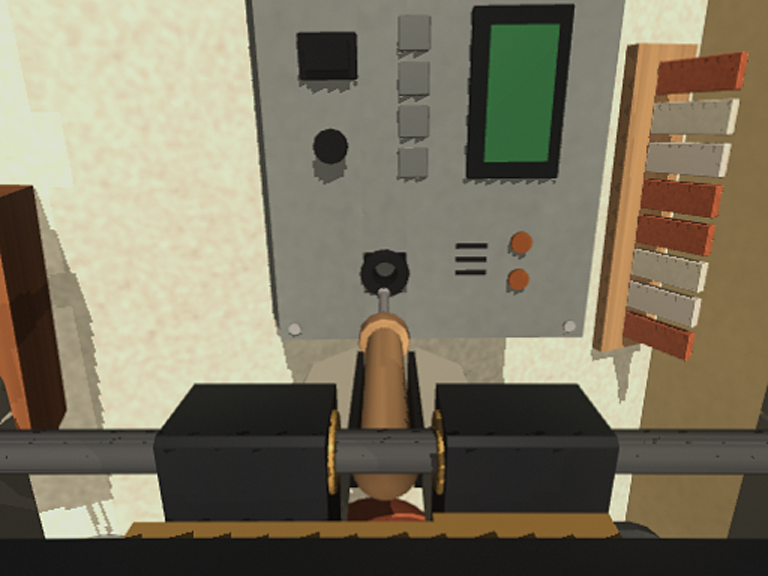

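View pics/s12.png

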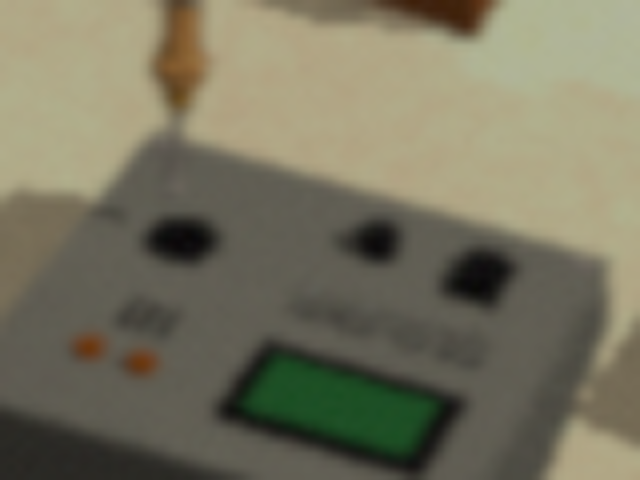

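```bash
python3 - <<'E'
from ins import *
m=camera_model('wrist');p=lambda x,y:((x+.5)/1.5-.5,(y+.5)/1.5-.5)
P0=np.array([.6634,-.1864,0])-.085*k+[0,0,.055]+.003*n
i=cv2.imread('pics/w12.png');g=i[240:305,350:420].max(2);_,b=cv2.threshold(g,60,255,cv2.THRESH_BINARY_INV);save(cv2.cvtColor(np.hstack([g,b]),cv2.COLOR_GRAY2BGR),'r12.png',None,5)
for q in [(384.5,272),(384.5,273)]:
    o,d=ray(m,p(*q));H=o+d*((P0-o)@n)/(d@n);print('H plane',H)
o=observe();R=Ro.from_rotvec(o['ee_rot']).as_matrix();tip=o['position']+R[:,2]*.101;print(tip)
o2,d2=ray(m,p(384,293));b=tip-.0035*R[:,2];print('ball obs-fk',o2+d2*((b-o2)@d2)-b)
E
```

```text
H plane [ 0.6372 -0.2412  0.0801]
H plane [ 0.6372 -0.2418  0.0801]
[ 0.6309 -0.247   0.0956]
ball obs-fk [ 0.0002 -0.      0.0001]
```

View pics/r12.png

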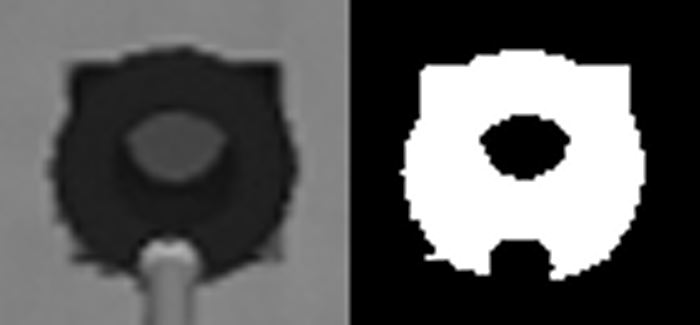

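```bash
python3 - <<'E'
from ins import *
H=np.array([.6371,-.242,.080])
plan(H+n*(.101+.008),k,za)
E
```

```text
clock 20.45 pos [ 0.5964 -0.2459  0.1905] w 0.165 F [-0.3  0.3  0.4] j [-0.03  0.36  0.53  1.91 -0.54  0.65  0.81]
turn frac (tool) [ 0.005  0.001 -0.007] |deg| 0.2
shift frac now-axes [ 0.002  -0.0333  0.058 ]  after-turn axes [ 0.002 -0.033  0.058]
```

Call:
play_rows --pt "0.002 -0.033 0 0.005 0 -0.007 1" --pt "0 0 0.03 0 0 0 1" --pt "0 0 0 0 0 0 1" --pt "0 0 0 0 0 0 1"

```text
clock: 20.85
position: [0.599, -0.2404, 0.1871]
ee_rot: [3.089, -0.039, 0.547]
force: [0.9, -0.2, -0.2]
width: 0.165
```

```bash
python3 - <<'E'
from ins import *
H=np.array([.6371,-.242,.080])
plan(H+n*(.101+.008),k,za)
save(get_image('wrist')[150:230,210:310],'w13.png',None,7);save(get_image('scene'),'s13.png',(170,180,250,240),8)
E
```

```text
clock 20.85 pos [ 0.599  -0.2404  0.1871] w 0.165 F [ 0.9 -0.2 -0.2] j [-0.03  0.37  0.53  1.92 -0.55  0.64  0.81]
turn frac (tool) [-0.001 -0.003  0.001] |deg| 0.1
shift frac now-axes [-0.0053  0.004   0.0313]  after-turn axes [-0.005  0.004  0.031]
```

View pics/w13.png

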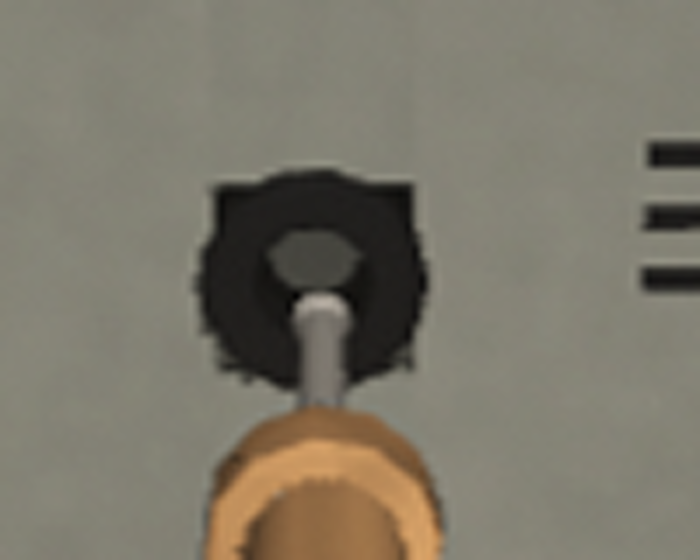

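View pics/s13.png

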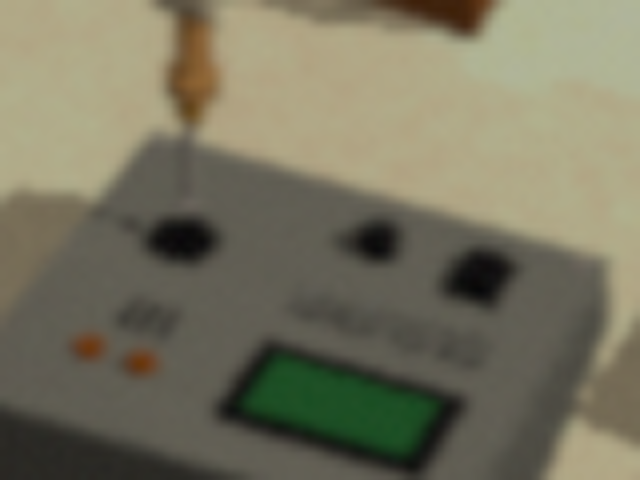

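Call:
play_rows --pt "-0.006 0.003 0.03 0 -0.003 0 1" --pt "0 0 0.03 0 0 0 1" --pt "0 0 0 0 0 0 1" --pt "0 0 0 0 0 0 1"

```text
clock: 21.35
position: [0.6012, -0.2412, 0.1773]
ee_rot: [3.089, -0.04, 0.543]
force: [0.3, 0.3, 0.0]
width: 0.167
```

```bash
python3 - <<'E'
from ins import *
H=np.array([.6371,-.242,.080])
plan(H+n*(.101-.004),k,za)
save(get_image('wrist')[150:230,210:310],'w14.png',None,7)
E
```

```text
clock 21.35 pos [ 0.6012 -0.2412  0.1773] w 0.167 F [0.3 0.3 0. ] j [-0.02  0.38  0.52  1.92 -0.56  0.63  0.82]
turn frac (tool) [-0.     0.002  0.001] |deg| 0.1
shift frac now-axes [ 0.0027 -0.0007  0.0447]  after-turn axes [ 0.003 -0.001  0.045]
```

View pics/w14.png

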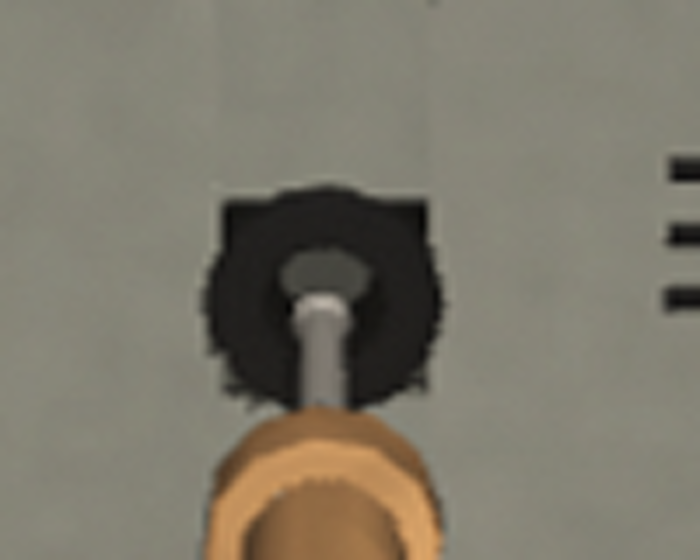

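Call:
play_rows --pt "0.002 0 0.03 0 0 0 1" --pt "0 0 0.03 0 0 0 1" --pt "0 0 0 0 0 0 1" --pt "0 0 0 0 0 0 1"

```text
clock: 21.8
position: [0.6049, -0.2412, 0.1682]
ee_rot: [3.089, -0.039, 0.543]
force: [-0.1, 0.7, 1.1]
width: 0.166
```

```bash
python3 - <<'E'
from ins import *
H=np.array([.6371,-.242,.080])
plan(H+n*(.101-.015),k,za)
save(get_image('wrist')[150:230,210:310],'w15.png',None,7)
E
```

```text
clock 21.8 pos [ 0.6049 -0.2412  0.1682] w 0.166 F [-0.1  0.7  1.1] j [-0.01  0.4   0.5   1.92 -0.58  0.61  0.84]
turn frac (tool) [-0.     0.002  0.001] |deg| 0.1
shift frac now-axes [ 0.0007 -0.0007  0.0527]  after-turn axes [ 0.    -0.     0.053]
```

View pics/w15.png

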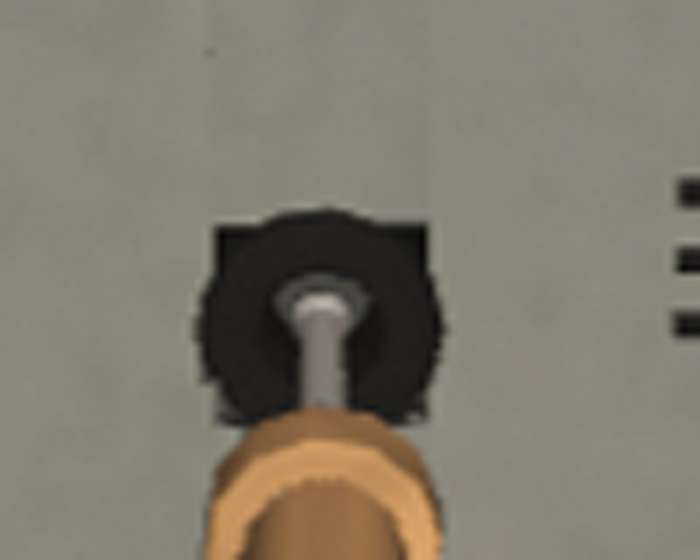

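Call:
play_rows --pt "0 0 0.025 0 0 0 1" --pt "0 0 0.025 0 0 0 1" --pt "0 0 0 0 0 0 1" --pt "0 0 0 0 0 0 1"

```text
clock: 22.25
position: [0.6077, -0.2412, 0.1607]
ee_rot: [3.089, -0.039, 0.544]
force: [-0.2, -0.1, -0.2]
width: 0.166
```

```bash
python3 - <<'E'
from ins import *
H=np.array([.6371,-.242,.080])
plan(H+n*(.101-.019),k,za);print(observe()['force']@n)
save(get_image('wrist')[150:230,210:310],'w16.png',None,7)
E
```

```text
clock 22.25 pos [ 0.6077 -0.2412  0.1607] w 0.166 F [-0.2 -0.1 -0.2] j [-0.01  0.41  0.49  1.93 -0.59  0.6   0.85]
turn frac (tool) [-0.     0.001  0.001] |deg| 0.0
shift frac now-axes [0.     0.     0.0253]  after-turn axes [0.    0.    0.026]
-0.064806125761018
```

View pics/w16.png

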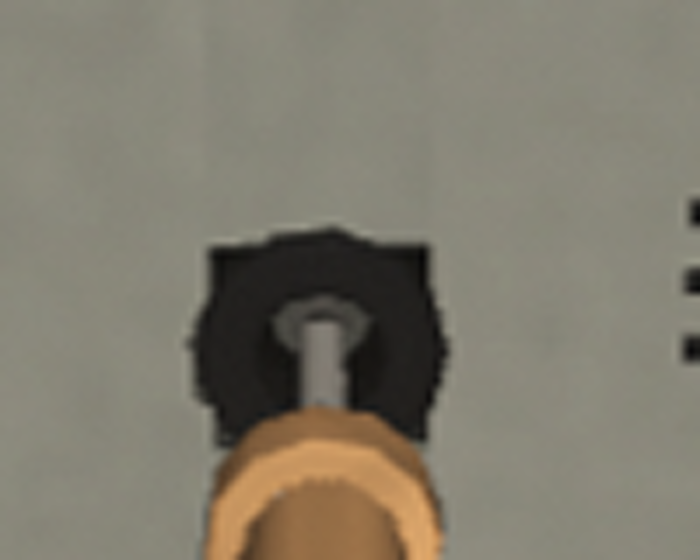

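Call:
play_rows --pt "0 0 0.012 0 0 0 1" --pt "0 0 0.012 0 0 0 1" --pt "0 0 0 0 0 0 1"

```text
clock: 22.6
position: [0.6091, -0.2415, 0.1575]
ee_rot: [3.089, -0.04, 0.545]
force: [-1.8, 1.2, 2.1]
width: 0.166
```

Call:
play_rows --pt "0 0 0.012 0 0 0 1" --pt "0 0 0.012 0 0 0 1" --pt "0 0 0 0 0 0 1"

```text
clock: 22.9
position: [0.6105, -0.2423, 0.1558]
ee_rot: [3.088, -0.041, 0.548]
force: [-5.2, 0.7, 6.4]
width: 0.17
```

```bash
python3 - <<'E'
from ins import *
H=np.array([.6371,-.242,.080])
plan(H+n*(.101-.019),k,za);print(observe()['force']@n)
E
```

```text
clock 22.9 pos [ 0.6105 -0.2423  0.1558] w 0.17 F [-5.2  0.7  6.4] j [ 0.    0.42  0.48  1.93 -0.61  0.59  0.86]
turn frac (tool) [ 0.    -0.004 -0.001] |deg| 0.1
shift frac now-axes [-0.0067 -0.0067 -0.0113]  after-turn axes [-0.006 -0.007 -0.012]
7.777349418278551
```

Call:
play_rows --pt "-0.006 -0.005 0.008 0 0 0 1" --pt "0 0 0.005 0 0 0 1" --pt "0 0 0 0 0 0 1" --pt "0 0 0 0 0 0 1"

```text
clock: 23.3
position: [0.6099, -0.2422, 0.156]
ee_rot: [3.089, -0.042, 0.552]
force: [-3.0, 0.9, 3.5]
width: 0.168
```

```bash
python3 - <<'E'
from ins import *
H=np.array([.6371,-.242,.080])
plan(H+n*(.101-.019),k,za);f=observe()['force'];print(f@n,f@np.array([c,0,s]))
save(get_image('wrist'),'w17.png',None,1.5);save(get_image('scene'),'s17.png',None,1.5)
for _ in range(1):
    o=observe();print(o['clock'],o['force']@n,o['position'])
E
```

```text
clock 23.3 pos [ 0.6099 -0.2422  0.156 ] w 0.168 F [-3.   0.9  3.5] j [ 0.    0.42  0.48  1.93 -0.61  0.59  0.86]
turn frac (tool) [-0.001 -0.009 -0.003] |deg| 0.3
shift frac now-axes [-0.0027 -0.0067 -0.0087]  after-turn axes [-0.003 -0.006 -0.009]
4.326951989947267 -1.5942038278031916
23.4 6.722796430781946 [ 0.6099 -0.2422  0.1559]
```

View pics/w17.png

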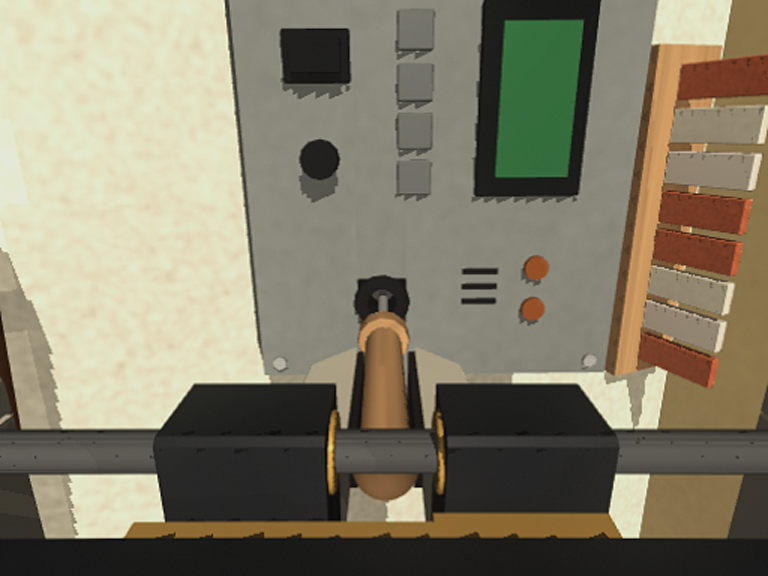

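View pics/s17.png

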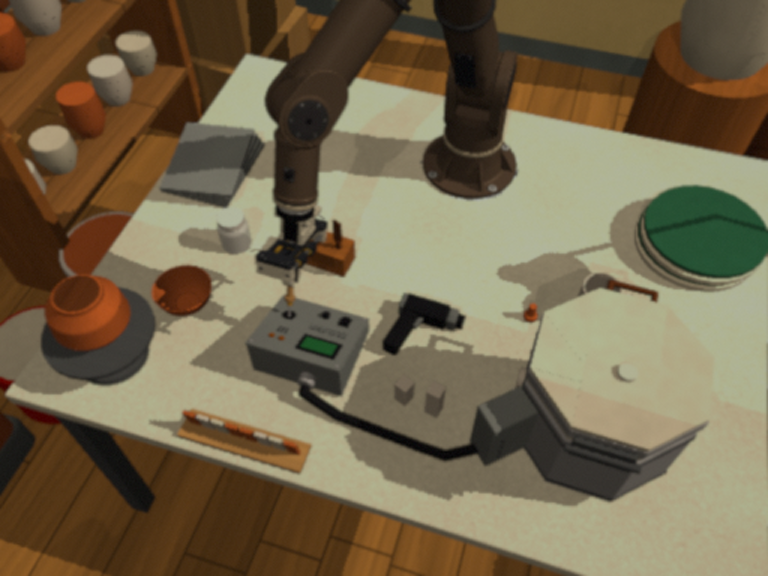

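Call:
play_rows --pt "-0.004 -0.003 0.015 0 0 0 1" --pt "0 0 0.015 0 0 0 1"

```text
clock: 23.6
position: [0.6116, -0.2437, 0.1547]
ee_rot: [3.086, -0.044, 0.558]
force: [-18.7, 1.8, 32.3]
width: 0.175
```

```bash
python3 - <<'E'
from ins import *
H=np.array([.6371,-.242,.080])
for _ in range(5):
    get_image('scene');o=observe();f=o['force'];print(o['clock'],f@n,f@np.array([c,0,s]),f[1],o['position'],o['width'])
plan(H+n*(.101-.019),k,za)
E
```

```text
23.65 29.04217118807714 -5.731145011046664 2.962252757074607 [ 0.6115 -0.244   0.1548] 0.1686524030565063
23.7 29.535329921588723 -5.897267064166296 2.750878636716691 [ 0.6114 -0.2441  0.1548] 0.17050149521681532
23.75 29.162013724109034 -4.514047833234792 2.397439407028364 [ 0.6114 -0.244   0.1549] 0.17172454237448392
23.8 29.579513499541306 -5.735694671770666 1.415370447273347 [ 0.6114 -0.244   0.1548] 0.17126522089054746
23.85 28.123605179087654 -4.988734680400997 1.795471595659162 [ 0.6114 -0.244   0.1549] 0.17106089199691904
clock 23.85 pos [ 0.6114 -0.244   0.1549] w 0.171 F [-14.3   1.8  24.7] j [ 0.01  0.42  0.48  1.93 -0.62  0.58  0.87]
turn frac (tool) [ 0.002 -0.017 -0.006] |deg| 0.5
shift frac now-axes [-0.01   -0.0173 -0.0193]  after-turn axes [-0.01  -0.018 -0.019]
```

Call:
play_rows --pt "-0.004 -0.008 0 0 0 0 1" --pt "-0.002 -0.003 0.006 0 0 0 1" --force 55

```text
clock: 24.05
position: [0.6098, -0.2434, 0.1552]
ee_rot: [3.086, -0.047, 0.559]
force: [-8.5, 1.6, 11.6]
width: 0.167
```

```bash
python3 - <<'E'
from ins import *
H=np.array([.6371,-.242,.080])
for _ in range(3):
    get_image('scene');o=observe();f=o['force'];print(o['clock'],f@n,f@np.array([c,0,s]),f[1],o['position'],o['width'])
plan(H+n*(.101-.019),k,za)
save(get_image('wrist')[150:310,190:330],'w18.png',None,4)
save(get_image('top'),'t18.png',None,1.5)
E
```

```text
24.1 14.605569364263257 -3.968142215727721 1.3335725648487258 [ 0.6098 -0.2435  0.1552] 0.16698400688023035
24.15 14.486556124652465 -3.865624061707006 0.8513337032079622 [ 0.6098 -0.2434  0.1551] 0.1638724029604306
24.2 14.570996896593964 -4.116162583982 1.3963796981001348 [ 0.6099 -0.2434  0.1551] 0.16411337838117315
clock 24.2 pos [ 0.6099 -0.2434  0.1551] w 0.164 F [-8.8  1.4 12.3] j [ 0.01  0.42  0.48  1.93 -0.62  0.58  0.87]
turn frac (tool) [ 0.003 -0.019 -0.009] |deg| 0.6
shift frac now-axes [-0.0007 -0.014  -0.014 ]  after-turn axes [-0.001 -0.014 -0.014]
```

View pics/w18.png

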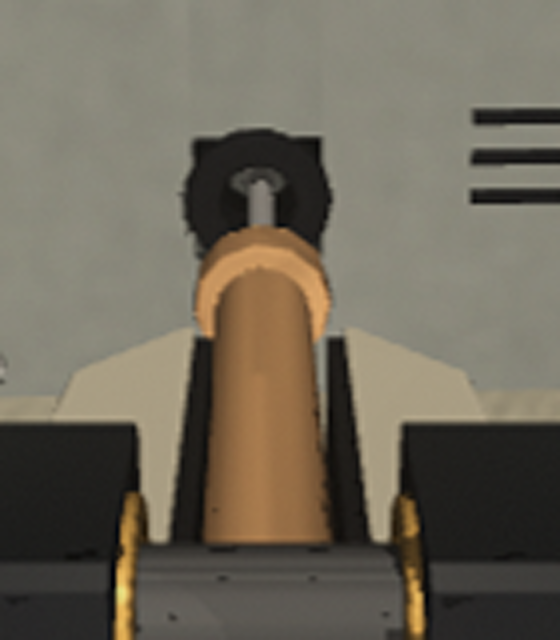

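View pics/t18.png

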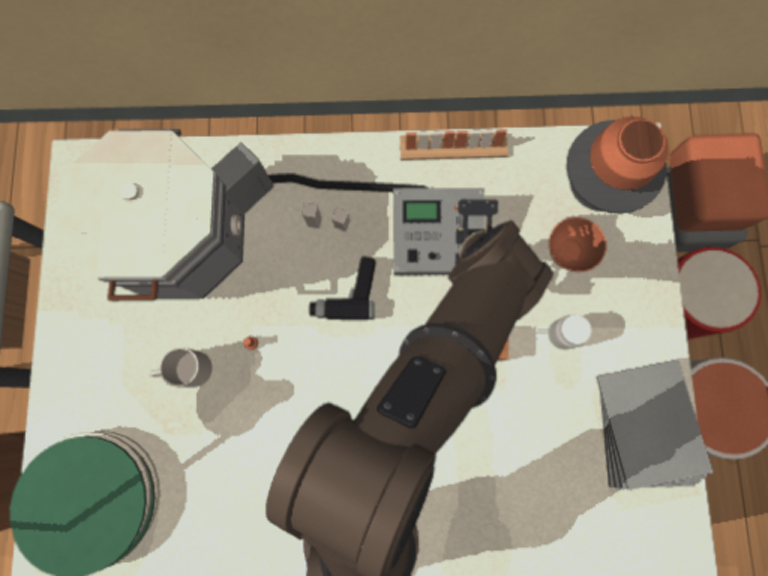

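```bash
python3 -c "
from cell import *
print(sign_off()); o=observe(); print(o['clock'],o['force'],o['width'],o['position'])"
```

```text
the job is handed in; nothing more can be done
None
the job is handed in; nothing more can be done
```

I finished both halves of the task and handed it in at about 24 s. `sign_off` gives no verdict, so the outcome below rests on my own checks.

**Thermometer:**
- I held it for about 2 s with the barrel level to within about a degree. The estimated lens was 0.1 m from the spyhole mouth, with the aim within a few mm of the measured centre.
- I laid it back on its side close to where it started. After I let go, the pictures showed it flat on the bench.
- While lowering it, the force reading did not clearly show touchdown. I released it at the height I had gripped it, so it may have dropped by under 1 mm.

**Stylus and reset pin:**
- I drew the stylus from the block's right-hand (-y) hole, tilted it 20° and put the tip through the guard ring.
- The force rose gradually over about 4 mm of travel, then stiffly, which fits the pin being on its stop.
- The push went up to about 29 N for a moment, so I eased it back.
- At hand-in it was a steady 14.5 N along the hole. The opening read about 15 mm, matching the handle, at a 55 N grip setting.

**Disagreements and unverified points:**
- My estimate put the tip 2 mm deeper than the 19 mm it should reach at the stop. That is within the calibration error, or the stylus may have slipped slightly in the grip.
- A sideways force of about 4 N remained, from friction on the pin or light contact with the hole wall.
- I could not read the pin's travel directly.
- The last top view showed no bystander visibly moved, though the arm hid the tool block and its two clay tools. I did not measure any bystander positions.

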